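# Load sherd carriers into the indexing turntable and turn it to the lamp

### The arm

A 6-joint arm with a two-finger parallel gripper is mounted at the origin on the work surface. World frame = base frame: x ahead of the robot, y to its left, z up, the work surface at z = 0. Lengths are in m, angles in degrees, forces in N, time in s.
With the tool pointing down it reaches from about 0.35 to 0.85 m from the base axis. Payload 8.1 kg.
Tool frame: the origin (TCP) lies between the finger pads; the fingertips stand 22 mm ahead of it and the grasp point (between the pads) lies 3 mm ahead of it; z points along the fingers, y is the line along which they close (so a half turn about z gives the same grasp; the last joint's range is limited). The gripper opens to 93 mm and grips with 3 to 60 N. Pads are 15 mm wide; open, the fingers measure 128 mm over their backs; the gripper's body (75 mm by 188 mm) begins 65 mm behind the grasp point.
Start: joints at [63.633, 7.471, 85.268, -0, 87.261, -4.893], TCP at [0.22, 0.558, 0.241] pointing down, gripper open.
Joint ranges: [-169.43, 169.43], [-51.17, 129.36], [1.28, 143.12], [-76.62, 256.62], [0, 156.53], [-152.29, 152.29]. Speed limits (degrees/s): [136.94, 136.94, 159.86, 180, 180, 180].

### API

Orientations are given as a 3x3 rotation matrix whose columns are the frame's x, y, z axes.
In Python, from bench import env, vision, models gives the robot as it stands.
- The arm moves only by the tool arm_command, never from a script. Its argument "plan" is a list of rows, each a list of 6 numbers: the shift along the tool's x, y, z in cm, then the turn, a rotation vector about the tool's x, y, z in rad. In form: [[tx, ty, tz, rx, ry, rz], ...]. A call has 1 to 8 rows; each row shifts and turns the commanded pose from where the row before left it, along the tool's axes as they then stand; what a row does not reach is not made up. A row lasts 1/10 s, in which the tool goes at most 50 mm and 8.59 degrees, less where a joint would pass 70% of its speed; a pose out of reach is approached as far as the arm can. A call is refused whole if a number of a shift passes 5 or a number of a turn 0.15, either way. A call with a gripper value outside its range is refused whole. "fingers" is the opening, from -1 (shut) to 1 (fully open), set as the call begins (left out, the last holds). The fingers move at their own pace and stop on an object; "force" is the grip in N (left out, the last holds). Time passes only in rows, so rows that do not move let the fingers close. It gives the time, the measured TCP pose, the force, the opening and the grip force at its end, in the units of the state.
- env.read_state(): the state, without advancing time (a new reading comes with each control period).
- vision.camera(name): name is "side" or "top" or "wrist"; returns a dict with "img" (420x560x3 uint8, blue, green, red), "camera_matrix" (3x3 intrinsics, pixels), "world_from_camera" (4x4, takes a point from camera to world coordinates). Camera axes: x right, y down, z forward; pixel columns grow to the right and rows downward; lengths in m; the calibration is good to about 2 mm. A picture is of the moment at which its call begins. There is no depth.
- env.hand_in(): hands the job in; it is judged then, once.
Trained networks look in a picture, given as the dict that the camera call returned (one of the last four; its "shot" number tells which), for a name from the list of things; names that differ only in an ending like _2 or _b are one class to them, and where a whole thing is asked for, a point or a joint stands for the part that bears it (a point fixed in the world has none). Each returns a list of dicts, best first, with "p" (0 to 1); they miss things now and then, are a little off and sometimes report something else, mostly with a low value. They report only what shows in the picture. A call takes as long as a camera call.
- models.silhouettes(name, picture): "pixels" (420x560 bool, what is visible of it) and "centre" ([column, row] in pixels, amid what is visible of it).
The state is a dict: "t": time; "joint_pos": joint angles; "qd": joint speeds; "joint_torque": joint torques, N m; "tcp_pos": TCP position; "tcp_rot": TCP orientation; "force": force on the tool from outside, world axes, zero at the start; "moment": the same for the moment, N m; "grip_width": opening from 0.0 (shut) to 1.0 (fully open); "finger_force": force on a finger pad.
Only numpy, scipy, OpenCV 4.12 (cv2) and the standard library are available. Lean on these libraries where they do the work, as an engineer would, in place of code of your own. Each camera call takes 0.05 s, during which the arm holds its last target. There are 200 camera calls.

### The job

Lift the turntable's sprung index plunger, bring the table round to its loading stop (lips on the side away from you) and let the plunger drop home. Then load every sherd carrier lying on the bench into a bay of its own: hook its narrow tongue under the lip at a tilt and swing it down until it lies flat and fully home. Finally lift the plunger again, turn the loaded table a quarter turn clockwise to the lamp stop, let the plunger drop home, and leave all carriers seated; do not tip a carrier over, and leave the other things on the bench where they are.

Things in the scene. Friction and masses are not known exactly. Their poses are not given: they have to be found in the camera images.
- stand: Fixed dark steel base of the turntable, 256 mm wide, 28 high. Origin on the bench at the turning axis; x points roughly away from the robot (yaw up to 0.25 rad). On the robot's side it has a curved index rail, 30 mm high at radius 160 mm, with two holes: loading hole at 225 degrees (near right), lamp hole at 135 degrees (near left), counted anticlockwise from its x axis.
- turntable (a joint): Angle of the turntable, rad, growing clockwise seen from above: 0 = loading stop, 1.571 = lamp stop, travel -0.1 to 1.67. Starts between the stops, the pin riding on the rail; it then turns freely with slight friction (0.1 N m) and stays where it is left. With the pin in a hole it has about 0.02 rad of play.
- turntable_centre (a point): Point on the turning axis at the height of the bay floors, 50 mm above the bench; its axes turn with the table. The table is a dark wooden disc, 260 mm across, with an aluminium rack of four bays on it, 130 mm (x) by 248 mm (y).
- plunger (a joint): Lift of the index plunger, m: 0 = pin fully home in a hole, about 0.009 = pin riding on the rail, 0.022 = top of travel. A spring pushes it down: about 4 N at 0, 6 N at 0.009, 9 N at 0.022. Pin 10 mm thick with a round tip, holes 13.6 mm wide along the rail; lifted 11 mm or more it is clear.
- plunger_knob (a point): Centre of the plunger's upright black knob, 30 mm across, 26 high, on an arm of the table 160 mm from its axis. 81 mm above the bench when home, rising with the plunger. Below it a 22 mm collar up to 62 mm, and the arm up to 48 mm. Lift the knob and carry it round the axis to turn the table; let go and the pin springs down, into a hole if over one (within 1.5 mm).
- bay0 (a point): Centre of the floor of one of four equal bays side by side, 60 mm apart along y: bay0 at the smallest y, then bay1, bay2, bay3. Axes turn with the table: x along the bay to its lip, z up; x points roughly away from the robot at the loading stop, to its right at the lamp stop. A seated carrier's origin lies here, its x along this x, with 2.5 mm of play either way in x, 3 in y.
- bay1 (a point): Floor centre of the second bay. Each bay in its own frame, mm: end wall at x = 52.5; a lip over the floor from x = 40.5 to that wall, underside 12 and top 17 above the floor; the opening under the lip is 38 wide, between posts that begin at x = 39.5.
- bay2 (a point): Floor centre of the third bay. At the other end of each bay is a front stop 10 mm high, 8 thick, inner face at x = -52.5 mm; ribs 8 mm high along the sides leave a width of 52 mm.
- bay3 (a point): Floor centre of the fourth bay (largest y).
- carrier0: Sherd carrier, grey plastic, about 0.12 kg. Origin: centre of underside, z up. Plate 46 wide (y), 6 thick, from x = -50 to 36 mm; tongue 28 wide, 5 thick, from x = 36 to 50 mm, flush underneath. Across the middle stands a rib to grip: 12 thick (x), 36 long (y), top 46 mm above the underside. Sherds rise to 10 mm, at x = -45 to -11 and 8 to 34 mm.
- carrier1: Another carrier, like carrier0. Three or all four are present (a missing one reads None); any bay will do. It fits only with the tongue under the lip: put in tilted about 20 degrees, tongue down, then swung down flat about the tip of the tongue.
- carrier2: Another carrier, like carrier0; may be absent.
- carrier3: Another carrier, like carrier0; may be absent.
- bowl: Bystander: white bowl, 120 mm across, 50 high. Origin under its centre.
- tape_blue: Bystander: blue roll of tape, 104 mm across, 25 high. Origin under its centre.
- tape_white: Bystander: white roll of tape, 60 mm across, 24 high. Origin under its centre.
- brush: Bystander: brush, 190 mm long, lying.
- spatula: Bystander: spatula, 190 mm long, lying.

How it is judged:
By the outcome, as a careful person would: the job done as asked, in the order asked, and still so for the second after the job is handed in, with the robot touching nothing.
Of carrier0, carrier1, carrier2, carrier3 only 3 to 4 are there at a start; the rules pass over those that are not, and their reading is None.
At some moment in a run one of carrier0, carrier1, carrier2, carrier3 may be knocked a few centimetres aside while the robot is not near it.
It also fails if it takes over 210 s, if anything falls off the work surface, if the arm or the gripper's body presses on something with over 40 N, if the wrist force passes 120 N, or if a joint passes its speed limit or range.

## Working session

There is one attempt and no reset: what is moved stays moved. The work goes in short steps, Python scripts to look and compute and a tool call to move; the robot and the scene stay as the last step left them, time stands still between calls to the robot, and variables do not carry over. Pictures are saved under pics/ and viewed, at most 14 in all, crops included, and the job is handed in when it is done.

Besides the shell and the picture viewer there is one more tool, called after "Request:" as name(argument=value, ...) on one line, values as JSON. arm_command: Moves the arm, as the interface text tells. Its arguments: {"type":"object","properties":{"plan":{"type":"array"},"fingers":{"type":"number"},"force":{"type":"number"}},"required":["plan"]}

```bash
ls; mkdir -p pics; python3 - <<'E'
from bench import env, vision, models
import cv2, numpy as np
s=env.read_state(); print({k:np.round(v,3).tolist() for k,v in s.items()})
for n in ["top","side"]:
    p=vision.camera(n); cv2.imwrite(f"pics/{n}0.png",p["img"]); print(n,np.round(p["camera_matrix"],1).tolist(),np.round(p["world_from_camera"],3).tolist())
    for k in ["carrier0","plunger_knob","turntable","stand"]:
        for r in models.silhouettes(k,p): print(k,round(r["p"],2),np.round(r["centre"],1),r["pixels"].sum())
E
```

```text
pics
{'t': 0.0, 'joint_pos': [63.633, 7.515, 85.329, -0.001, 87.26, -4.893], 'qd': [-0.047, -0.116, 0.042, -0.03, -0.018, 0.032], 'joint_torque': [-0.001, -55.983, -49.177, 0.077, 0.035, -0.0], 'tcp_pos': [0.219, 0.558, 0.24], 'tcp_rot': [[-0.931, 0.366, -0.001], [0.366, 0.931, -0.002], [0.0, -0.002, -1.0]], 'force': [0.676, 0.015, 0.144], 'moment': [-0.015, -0.056, -0.029], 'finger_force': 0.0, 'grip_width': 0.999}
top [[488.3, 0.0, 270.9], [0.0, 488.3, 204.5], [0.0, 0.0, 1.0]] [[-0.02, -0.998, 0.061, 0.417], [-1.0, 0.02, -0.005, 0.007], [0.004, -0.061, -0.998, 1.25], [0.0, 0.0, 0.0, 1.0]]
carrier0 0.9 [392.8 158.2] 692
carrier0 0.82 [382.9 237. ] 659
carrier0 0.67 [150.6 239.5] 719
plunger_knob 0.49 [269.  231.1] 110
turntable 0.57 [275.6 169.3] 8844
stand 0.78 [272.7 180.1] 10855
stand 0.44 [221.7 260.2] 928
side [[410.1, 0.0, 282.3], [0.0, 410.1, 210.7], [0.0, 0.0, 1.0]] [[0.683, -0.512, 0.521, -0.161], [-0.73, -0.474, 0.492, -0.647], [-0.005, -0.716, -0.698, 0.995], [0.0, 0.0, 0.0, 1.0]]
carrier0 0.96 [375.2 263. ] 489
carrier0 0.84 [199.1 198.5] 254
carrier0 0.7 [329.2 300.1] 468
plunger_knob 0.56 [261.7 223.6] 99
turntable 0.74 [296.4 214.1] 3923
turntable 0.21 [201.3 156.3] 532
stand 0.85 [289.1 219.8] 5305
stand 0.46 [375.4 262.4] 452
```

View pics/top0.png

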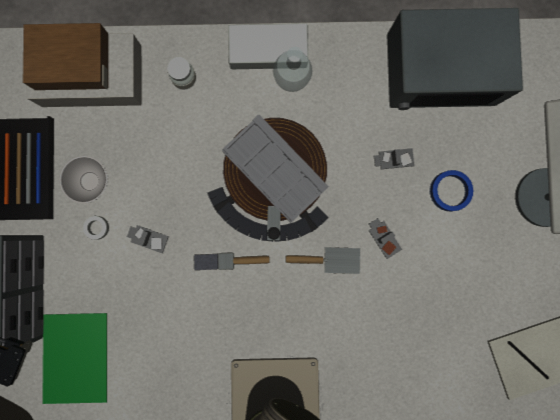

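View pics/side0.png

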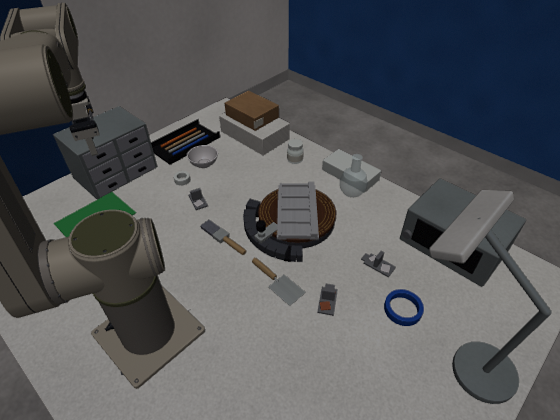

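```bash
cat > h.py <<'E'
from bench import env, vision, models
import cv2, numpy as np
from scipy.optimize import minimize
from scipy.spatial.transform import Rotation as R
def box(x0,x1,y0,y1,z0,z1): return np.array([[x,y,z] for x in(x0,x1) for y in(y0,y1) for z in(z0,z1)])/1000
def cyl(x,y,r,z0,z1):
    a=np.linspace(0,2*np.pi,40); c=np.c_[x+r*np.cos(a),y+r*np.sin(a)]
    return np.r_[np.c_[c,0*a+z0],np.c_[c,0*a+z1]]/1000
CAR=[box(-50,36,-23,23,0,6),box(36,50,-14,14,0,5),box(-6,6,-18,18,0,46),box(-45,-11,-15,15,0,9),box(8,34,-15,15,0,9)]
def proj(p,P):
    T=np.linalg.inv(p["world_from_camera"]); c=P@T[:3,:3].T+T[:3,3]; u=c@p["camera_matrix"].T
    return u[:,:2]/u[:,2:]
def ray(p,uv,z):
    T=p["world_from_camera"]; d=T[:3,:3]@np.linalg.inv(p["camera_matrix"])@np.array([uv[0],uv[1],1.]); o=T[:3,3]
    return o+d*(z-o[2])/d[2]
def place(parts,x,y,a,z=0):
    c,s=np.cos(a),np.sin(a); M=np.array([[c,-s,0],[s,c,0],[0,0,1]])
    return [b@M.T+[x,y,z] for b in parts]
def mask(p,parts,S=4):
    m=np.zeros((420*S,560*S),np.uint8)
    for b in parts:
        h=cv2.convexHull(((proj(p,b)+.5)*S*16).astype(np.int32)); cv2.fillConvexPoly(m,h,255,shift=4)
    return cv2.resize(m,(560,420),interpolation=cv2.INTER_AREA)/255.
def iou(m,px): return np.minimum(m,px).sum()/max(np.maximum(m,px).sum(),1)
def fit_carrier(p,px,centre,z=0,yaws=None):
    o=ray(p,centre,z+.012); best=None; px=px.astype(float)
    S=2 if p["img"].size else 2
    f=lambda v:-iou(mask(p,place(CAR,*v[:2],v[2],z),2),px)
    for a in (np.arange(0,2*np.pi,np.pi/6) if yaws is None else yaws):
        r=minimize(f,[o[0],o[1],a],method="Nelder-Mead",options=dict(initial_simplex=[[o[0],o[1],a],[o[0]+.006,o[1],a],[o[0],o[1]+.006,a],[o[0],o[1],a+.2]],maxfev=70))
        if best is None or r.fun<best.fun: best=r
    return best.x,-best.fun
def to(pos,Rt,n=None):
    """delta in tool axes from present pose (cm, rotvec)"""
    s=env.read_state(); R0=np.array(s["tcp_rot"]); 
    return np.round(R0.T@(np.array(pos)-s["tcp_pos"])*100,2), np.round(R.from_matrix(R0.T@Rt).as_rotvec(),3)
def tool(yaw,tilt=0):
    """tool y along yaw, then tilt about carrier y (tongue down)"""
    c,s=np.cos(yaw),np.sin(yaw); D=np.array([[-s,c,0],[c,s,0],[0,0,-1.]]).T  # cols x=(-s,c,0), y=(c,s,0)
    D=np.c_[[-s,c,0],[c,s,0],[0,0,-1.]]
    ax=np.array([-s,c,0]); return R.from_rotvec(ax*tilt).as_matrix()@D
E
python3 - <<'E'
from h import *
p=vision.camera("top")
for r in models.silhouettes("carrier0",p): 
    print(round(r["p"],2),fit_carrier(p,r["pixels"],r["centre"]))
for z in (.05,): print("tt",ray(p,(275.6,167.5),z))
print("knob",ray(p,(273,231),.09))
w=vision.camera("wrist"); s=env.read_state()
T=w["world_from_camera"]; R0=np.array(s["tcp_rot"])
print(np.round(R0.T@T[:3,:3],3), np.round(R0.T@(T[:3,3]-s["tcp_pos"]),4), w["camera_matrix"])
E
```

```text
0.82 (array([ 0.40535378, -0.28334389,  0.55225221]), np.float64(0.9221527981168712))
0.58 (array([0.41546556, 0.32011197, 1.19255798]), np.float64(0.9585977523267978))
0.56 (array([ 0.60627713, -0.31603538,  1.65658816]), np.float64(0.949264884434535))
tt [ 0.58197367 -0.01250137  0.05      ]
knob [ 0.42498822 -0.00250743  0.09      ]
[[ 0.    -0.961 -0.278]
 [ 1.     0.     0.   ]
 [-0.    -0.278  0.961]] [ 7.520e-02  1.000e-04 -1.448e-01] [[293.07199031   0.         284.42060457]
 [  0.         293.07199031 210.05831143]
 [  0.           0.           1.        ]]
```

Request:
arm_command(plan=[[-3.45, -2.93, -0.43, 0, 0, 0], [-3.45, -2.93, -0.43, 0, 0, 0], [-3.45, -2.93, -0.43, 0, 0, 0], [-3.45, -2.93, -0.43, 0, 0, 0], [-3.45, -2.93, -0.43, 0, 0, 0], [-3.45, -2.93, -0.43, 0, 0, 0], [-3.45, -2.93, -0.43, 0, 0, 0]])

```text
t: 1.35
tcp_pos: [0.3698, 0.2775, 0.2712]
tcp_rot: [[-0.931, 0.366, 0.001], [0.366, 0.931, 0.0], [-0.001, 0.001, -1.0]]
force: [1.8, 1.3, -0.4]
grip_width: 0.997
finger_force: 0.0
```

Request:
arm_command(plan=[[-3.45, -2.93, -0.43, 0, 0, 0], [-3.45, -2.93, -0.43, 0, 0, 0], [-3.45, -2.93, -0.43, 0, 0, 0], [-3.45, -2.93, -0.43, 0, 0, 0], [-3.45, -2.93, -0.43, 0, 0, 0], [-3.45, -2.93, -0.43, 0, 0, 0], [-3.45, -2.93, -0.43, 0, 0, 0]])

```text
t: 2.05
tcp_pos: [0.5196, -0.002, 0.3013]
tcp_rot: [[-0.931, 0.366, 0.001], [0.366, 0.931, 0.0], [-0.001, 0.0, -1.0]]
force: [1.0, 0.3, 0.7]
grip_width: 0.998
finger_force: 0.0
```

Request:
arm_command(plan=[[0, 0, 0, 0, 0, 0.149], [0, 0, 0, 0, 0, 0.149], [0, 0, 0, 0, 0, 0.149], [0, 0, 0, 0, 0, 0.149], [0, 0, 0, 0, 0, 0.149], [0, 0, 0, 0, 0, 0.149], [0, 0, 0, 0, 0, 0.149], [0, 0, 0, 0, 0, 0.149]])

```text
t: 2.85
tcp_pos: [0.519, -0.0002, 0.301]
tcp_rot: [[0.002, 1.0, 0.0], [1.0, -0.002, 0.0], [0.0, 0.0, -1.0]]
force: [-0.2, -0.6, -0.2]
grip_width: 1.002
finger_force: 0.0
```

```bash
python3 - <<'E'
from h import *
w=vision.camera("wrist"); cv2.imwrite("pics/w1.png",w["img"])
s=env.read_state(); print(s["t"],np.round(s["tcp_pos"],4),np.round(s["tcp_rot"],3),s["joint_pos"])
for k in ["plunger_knob","turntable","stand"]:
    for r in models.silhouettes(k,w): print(k,round(r["p"],2),np.round(r["centre"],1),r["pixels"].sum(), ray(w,r["centre"],.09))
E
```

```text
2.9 [ 5.190e-01 -2.000e-04  3.009e-01] [[ 0.012  1.     0.   ]
 [ 1.    -0.012  0.   ]
 [ 0.     0.    -1.   ]] [-5.68239650e+00 -6.18050176e+00  9.27800585e+01  2.51719035e-03
  9.33877582e+01 -5.00290572e+00]
plunger_knob 0.59 [206.8 191.3] 552 [ 0.42467978 -0.00187511  0.09      ]
plunger_knob 0.19 [325.6 188.2] 28012 [0.5718899  0.00176275 0.09      ]
turntable 0.75 [325.7 183.2] 27934 [0.57177988 0.00803371 0.09      ]
turntable 0.49 [167.4  82.7] 3669 [0.38983328 0.12275338 0.09      ]
stand 0.87 [308.3 178. ] 34667 [0.55022671 0.01453231 0.09      ]
stand 0.52 [180.  228.6] 841 [ 0.3865156  -0.05084509  0.09      ]
```

View pics/w1.png

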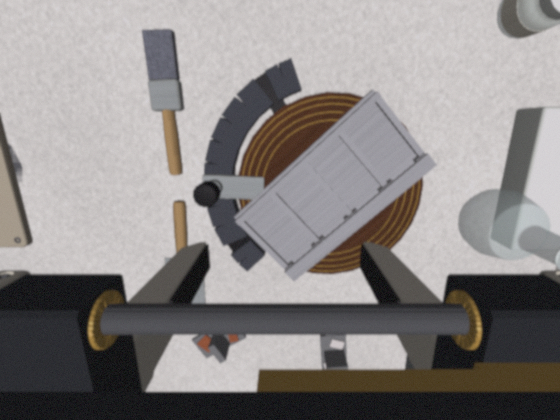

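```bash
cat >> h.py <<'E'
a225=np.deg2rad(225); kc=160*np.cos(a225)
def TT(lift=9):
    arm=box(100,170,-11,11,40,48)@R.from_euler("z",225,degrees=True).as_matrix().T
    return [cyl(0,0,130,28,42),box(-65,65,-124,124,42,58),box(40.5,65,-124,124,42,67),arm,cyl(kc,kc,15,68+lift,94+lift),cyl(kc,kc,11,48,62+lift)]
def fit_table(p,px,v0,lift=9):
    px=px.astype(float); parts=TT(lift)
    f=lambda v:-iou(mask(p,place(parts,*v),2),px)
    v0=np.array(v0); r=minimize(f,v0,method="Nelder-Mead",options=dict(initial_simplex=[v0,v0+[.008,0,0],v0+[0,.008,0],v0+[0,0,.1]],maxfev=120))
    return r.x,-r.fun
E
python3 - <<'E'
from h import *
for n in ("wrist","top"):
    p=vision.camera(n); t=models.silhouettes("turntable",p)[0]
    v,q=fit_table(p,t["pixels"],[.58,-.003,-.75]); print(n,v,q)
    st=models.silhouettes("stand",p)[0]
    m=st["pixels"]; rr,cc=np.nonzero(m)
    P=np.array([ray(p,(c,r),.03) for c,r in zip(cc,rr)]); d=P[:,:2]-v[:2]; rad=np.hypot(*d.T); an=np.mod(np.arctan2(d[:,1],d[:,0]),2*np.pi)
    k=(rad>.150)&(rad<.172)&(abs(an-np.pi)<1.4); print(k.sum(),np.rad2deg([an[k].min(),an[k].max()]),"mid",np.rad2deg((an[k].min()+an[k].max())/2))
    kk=(abs(an-np.pi)<.6); print("rad pct",np.percentile(rad[kk],[1,50,99]))
    print("knob",[(round(r["p"],2),ray(p,r["centre"],.09)) for r in models.silhouettes("plunger_knob",p)][:1])
    im=p["img"].copy(); o=(mask(p,place(TT(),*v),1)>.5).astype(np.uint8)
    cs,_=cv2.findContours(o,0,2); cv2.drawContours(im,cs,-1,(0,255,0),1); im[m&(o==0)]=im[m&(o==0)]//2+np.array([0,0,127],np.uint8)
    cv2.imwrite(f"pics/f_{n}.png",im)
a=cv2.imread("pics/f_wrist.png")[40:300,140:460];b=cv2.imread("pics/f_top.png")[90:270,180:360]
a=cv2.resize(a,None,fx=1.25,fy=1.25); b=cv2.resize(b,None,fx=2,fy=2)
c=np.zeros((360,760,3),np.uint8); c[:a.shape[0],:400]=a; c[:360,400:]=b; cv2.imwrite("pics/f.png",c)
E
```

```text
wrist [ 0.5841811 -0.0117775 -0.8368215] 0.9644899642938126
3792 [107.18319086 253.33783182] mid 180.2605113404242
rad pct [0.01807195 0.12744721 0.18819283]
knob [(0.93, array([ 0.4235243 , -0.00544818,  0.09      ]))]
top [ 0.57285212  0.00519089 -0.73826897] 0.09025454459093293
660 [106.09259036 213.44975627] mid 159.77117331839045
rad pct [0.0821373  0.15488516 0.17604844]
knob []
```

View pics/f.png

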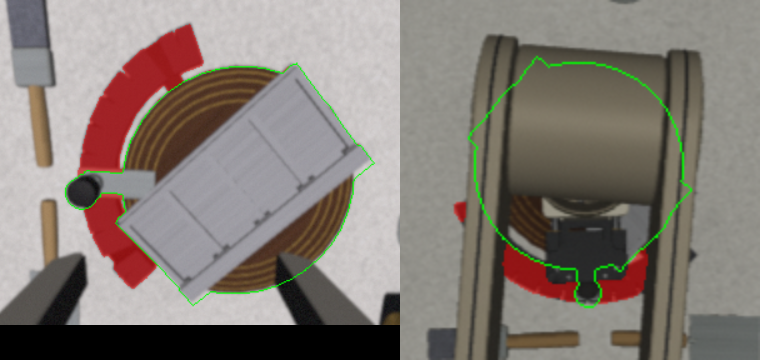

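Request:
arm_command(plan=[[-0.2, -3.2, 0, 0, 0, 0], [-0.2, -3.2, 0, 0, 0, 0], [0, -3.1, 0, 0, 0, 0], [0, 0, 4, 0, 0, 0], [0, 0, 4, 0, 0, 0], [0, 0, 4, 0, 0, 0], [0, 0, 4, 0, 0, 0]], fingers=0.1, force=25)

```text
t: 4.15
tcp_pos: [0.4239, -0.0046, 0.1397]
tcp_rot: [[-0.004, 1.0, 0.001], [1.0, 0.004, -0.0], [-0.0, 0.001, -1.0]]
force: [0.6, 0.0, 0.1]
grip_width: 0.552
finger_force: 0.0
```

```bash
python3 - <<'E'
from h import *
w=vision.camera("wrist"); cv2.imwrite("pics/w2.png",w["img"])
s=env.read_state(); print(s["t"],np.round(s["tcp_pos"],4),np.round(s["tcp_rot"],3),s["grip_width"])
for r in models.silhouettes("plunger_knob",w): print(round(r["p"],2),np.round(r["centre"],1),r["pixels"].sum(), ray(w,r["centre"],.1))
E
```

```text
4.2 [ 0.4198 -0.0041  0.1326] [[-0.004  1.    -0.009]
 [ 1.     0.004  0.001]
 [ 0.001 -0.009 -1.   ]] 0.549377077832936
0.84 [279.8 239. ] 1712 [ 0.42278676 -0.0015995   0.1       ]
```

View pics/w2.png

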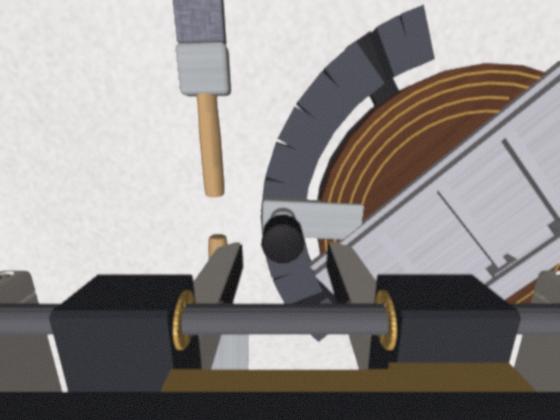

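Request:
arm_command(plan=[[0, 0, 2, 0, 0, 0], [0, 0, 1.8, 0, 0, 0], [0, 0, 0, 0, 0, 0], [0, 0, 0, 0, 0, 0]])

```text
t: 4.65
tcp_pos: [0.4248, -0.0047, 0.1047]
tcp_rot: [[-0.004, 1.0, 0.001], [1.0, 0.004, -0.0], [-0.0, 0.001, -1.0]]
force: [1.0, -0.3, -0.1]
grip_width: 0.548
finger_force: 0.0
```

Request:
arm_command(plan=[[0, 0, 0, 0, 0, 0], [0, 0, 0, 0, 0, 0], [0, 0, 0, 0, 0, 0], [0, 0, 0, 0, 0, 0], [0, 0, 0, 0, 0, 0], [0, 0, 0, 0, 0, 0], [0, 0, 0, 0, 0, 0]], fingers=-1)

```text
t: 5.35
tcp_pos: [0.4226, -0.0046, 0.1034]
tcp_rot: [[-0.004, 1.0, -0.003], [1.0, 0.004, -0.0], [-0.0, -0.003, -1.0]]
force: [-10.7, -1.2, 10.9]
grip_width: 0.317
finger_force: 25.0
```

Request:
arm_command(plan=[[0, 0, -0.4, 0, 0, 0], [0, 0, -0.3, 0, 0, 0], [0, 0, 0, 0, 0, 0], [0, 0, 0, 0, 0, 0]])

```text
t: 5.75
tcp_pos: [0.4226, -0.0044, 0.1088]
tcp_rot: [[-0.004, 1.0, -0.003], [1.0, 0.004, 0.0], [0.0, -0.003, -1.0]]
force: [-5.6, -0.0, -7.7]
grip_width: 0.313
finger_force: 25.0
```

Request:
arm_command(plan=[[0, 0, -0.2, 0, 0, 0], [-2.14, 0.17, 0, 0, 0, 0], [-2.21, 0.35, 0, 0, 0, 0], [-2.14, 0.66, 0, 0, 0, 0], [-1.78, 0.81, 0, 0, 0, 0], [-1.68, 1.02, 0, 0, 0, 0], [-1.53, 1.22, 0, 0, 0, 0], [0, 0, 0, 0, 0, 0]], force=18)

```text
t: 6.55
tcp_pos: [0.459, -0.1241, 0.1077]
tcp_rot: [[-0.003, 1.0, -0.019], [1.0, 0.003, -0.006], [-0.006, -0.019, -1.0]]
force: [-36.3, -29.0, -6.8]
grip_width: 0.293
finger_force: 23.6
```

Request:
arm_command(plan=[[0, 0, 0.5, 0, 0, 0], [0, 0, 0, 0, 0, 0], [0, 0, 0, 0, 0, 0], [0, 0, 0, 0, 0, 0]], fingers=0.1)

```text
t: 6.95
tcp_pos: [0.4664, -0.1207, 0.1069]
tcp_rot: [[-0.003, 1.0, -0.001], [1.0, 0.003, -0.002], [-0.002, -0.001, -1.0]]
force: [-5.1, -5.0, -5.7]
grip_width: 0.548
finger_force: 3.6
```

```bash
python3 - <<'E'
from h import *
w=vision.camera("wrist"); cv2.imwrite("pics/w3.png",w["img"])
s=env.read_state(); print(s["t"],np.round(s["tcp_pos"],4),s["force"],s["grip_width"])
for r in models.silhouettes("plunger_knob",w)[:1]: print(round(r["p"],2),np.round(r["centre"],1),ray(w,r["centre"],.095))
E
```

```text
7.0 [ 0.4666 -0.1206  0.107 ] [-3.81963346 -5.43052745 -6.18482982] 0.5487131449641682
0.75 [261.2 238.2] [ 0.45497059 -0.10621235  0.095     ]
```

View pics/w3.png

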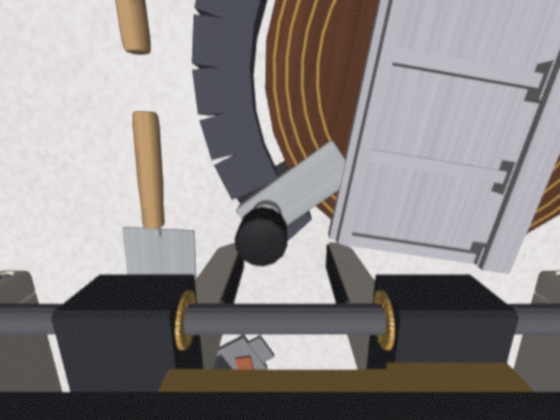

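Request:
arm_command(plan=[[1.45, -1.15, 0, 0, 0, 0], [0, 0, 0.4, 0, 0, 0.131], [0, 0, 0.4, 0, 0, 0.131], [0, 0, 0, 0, 0, 0.131], [0, 0, 0, 0, 0, 0.131], [0, 0, 0, 0, 0, 0.131], [0, 0, 0, 0, 0, 0.13], [0, 0, 0, 0, 0, 0]])

```text
t: 7.85
tcp_pos: [0.4571, -0.1053, 0.1005]
tcp_rot: [[0.705, 0.709, 0.004], [0.709, -0.705, -0.001], [0.002, 0.004, -1.0]]
force: [0.3, 0.2, 0.7]
grip_width: 0.554
finger_force: 0.0
```

Request:
arm_command(plan=[[0, 0, 0, 0, 0, 0], [0, 0, 0, 0, 0, 0], [0, 0, 0, 0, 0, 0], [0, 0, 0, 0, 0, 0]], fingers=-0.25)

```text
t: 8.25
tcp_pos: [0.4552, -0.1048, 0.0989]
tcp_rot: [[0.703, 0.711, 0.0], [0.711, -0.703, -0.0], [0.0, 0.0, -1.0]]
force: [-0.5, 0.8, 0.6]
grip_width: 0.375
finger_force: 0.0
```

```bash
python3 - <<'E'
from h import *
w=vision.camera("wrist"); cv2.imwrite("pics/w4.png",w["img"])
s=env.read_state(); print(s["t"],np.round(s["tcp_pos"],4),s["tcp_rot"],s["force"],s["grip_width"])
for r in models.silhouettes("plunger_knob",w)[:1]: print(round(r["p"],2),np.round(r["centre"],1),ray(w,r["centre"],.095))
t=models.silhouettes("turntable",w)[0]; print(fit_table(w,t["pixels"],[.584,-.012,-.15]))
E
```

```text
8.3 [ 0.4552 -0.1047  0.0988] [[ 7.03441085e-01  7.10753568e-01  7.50888470e-05]
 [ 7.10753571e-01 -7.03441086e-01 -1.56331545e-05]
 [ 4.17092597e-05  6.43666693e-05 -9.99999997e-01]] [0.51379454 0.50761696 0.43662785] 0.37181124938114596
0.9 [278.8 271.5] [ 0.45368014 -0.10434049  0.095     ]
(array([ 0.58450913, -0.01131981, -0.1607164 ]), np.float64(0.9786936617189862))
```

Request:
arm_command(plan=[[-0.12, 0.6, 0, 0, 0, 0], [-0.06, 0.6, 0, 0, 0, 0], [-0.03, 0.6, 0, 0, 0, 0], [0, 0.2, 0, 0, 0, 0], [0, 0.2, 0, 0, 0, 0], [0, 0.15, 0, 0, 0, 0], [0, 0.15, 0, 0, 0, 0]])

```text
t: 9.1
tcp_pos: [0.4665, -0.1183, 0.0971]
tcp_rot: [[0.703, 0.711, -0.013], [0.711, -0.703, 0.011], [-0.001, -0.017, -1.0]]
force: [-22.9, 27.7, 21.9]
grip_width: 0.593
finger_force: 18.0
```

Request:
arm_command(plan=[[0, 0.15, 0, 0, 0, 0], [0, 0.15, 0, 0, 0, 0], [0, 0.1, 0, 0, 0, 0], [0, 0, 0, 0, 0, 0]])

```text
t: 9.5
tcp_pos: [0.4692, -0.1211, 0.097]
tcp_rot: [[0.703, 0.711, -0.013], [0.711, -0.703, 0.011], [-0.001, -0.017, -1.0]]
force: [-23.1, 27.1, 21.2]
grip_width: 0.675
finger_force: 18.0
```

```bash
python3 - <<'E'
from h import *
w=vision.camera("wrist"); cv2.imwrite("pics/w5.png",w["img"])
s=env.read_state(); print(s["t"],np.round(s["tcp_pos"],4),s["force"],s["grip_width"])
for r in models.silhouettes("plunger_knob",w)[:1]: print(round(r["p"],2),np.round(r["centre"],1),ray(w,r["centre"],.095),r["pixels"].sum())
t=models.silhouettes("turntable",w)[0]
for l in (0,9): print(fit_table(w,t["pixels"],[.584,-.012,-.05],l))
E
```

```text
9.55 [ 0.4692 -0.1211  0.0971] [-23.61340021  26.92811014  22.3936775 ] 0.6737617971566409
0.95 [252.8 271. ] [ 0.4581732  -0.10969003  0.095     ] 2828
(array([ 0.583871  , -0.01158521, -0.11993318]), np.float64(0.977193157344673))
(array([ 0.58414812, -0.01144806, -0.11810473]), np.float64(0.9777208815108878))
```

View pics/w5.png

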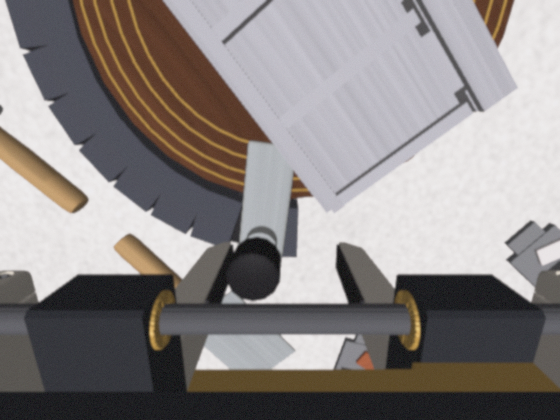

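```bash
python3 - <<'E'
from h import *
w=vision.camera("wrist"); s=env.read_state(); R0=np.array(s["tcp_rot"]); T=w["world_from_camera"]
Rc=R0.T@T[:3,:3]; tc=R0.T@(T[:3,3]-s["tcp_pos"])
def cam(pos,yaw):
    D=tool(yaw); M=np.eye(4); M[:3,:3]=D@Rc; M[:3,3]=np.array(pos)+D@tc; return dict(world_from_camera=M,camera_matrix=w["camera_matrix"])
C=np.array([.5842,-.0115])
def ang(p,uv,z=.03):
    d=ray(p,uv,z)[:2]-C; return np.round([np.hypot(*d)*1000,np.rad2deg(np.arctan2(d[1],d[0]))%360],1)
p1=cam([.519,-.0002,.3009],0); print("w1", [ (uv,ang(p1,uv)) for uv in [(290,60),(300,88),(270,66),(232,240),(247,268),(266,256)]])
p2=cam([.4198,-.0041,.1326],0); print("w2", [ (uv,ang(p2,uv)) for uv in [(360,38),(380,70),(422,8),(433,60)]])
print("w5", [ (uv,ang(w,uv)) for uv in [(297,256),(297,205),(240,205),(235,240)]])
st=models.silhouettes("stand",w)[0]["pixels"]; print(s["force"])
E
python3 - <<'E'
import cv2
a=cv2.imread("pics/w1.png")[40:290,180:460]; cv2.imwrite("pics/c1.png",cv2.resize(a,None,fx=2.4,fy=2.4,interpolation=2))
E
```

```text
w1 [((290, 60), array([179.4, 108.3])), ((300, 88), array([143.4, 107.4])), ((270, 66), array([182.7, 116.7])), ((232, 240), array([163. , 208.6])), ((247, 268), array([174.6, 225.7])), ((266, 256), array([139.1, 228.7]))]
w2 [((360, 38), array([182.5, 125.5])), ((380, 70), array([154.7, 125.1])), ((422, 8), array([179.2, 110.2])), ((433, 60), array([142.3, 110.1]))]
w5 [((297, 256), array([179.6, 227.2])), ((297, 205), array([138. , 227.5])), ((240, 205), array([143.1, 210.1])), ((235, 240), array([171.7, 211. ]))]
[-22.56950824  27.91251161  22.48606632]
```

View pics/c1.png

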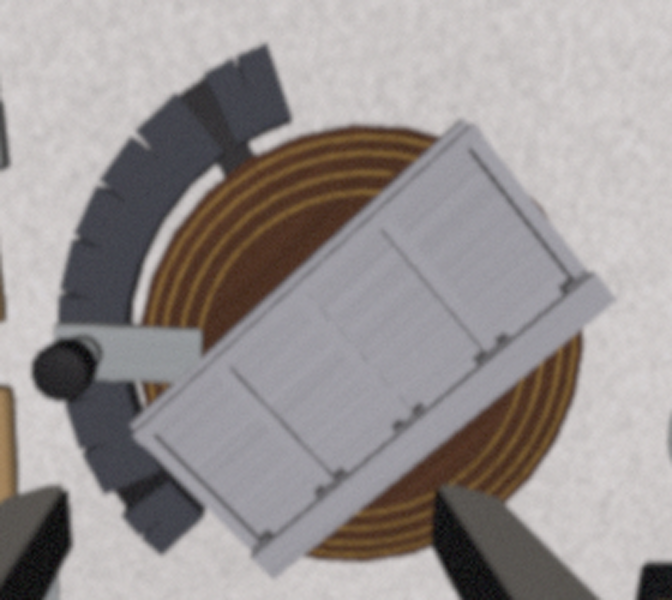

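Request:
arm_command(plan=[[0, -0.8, 0, 0, 0, 0], [0, -0.7, 0, 0, 0, 0], [0, 0, 0, 0, 0, 0], [0, -0.3, 0, 0, 0, 0], [0.05, -0.3, 0, 0, 0, 0], [0.05, -0.3, 0, 0, 0, 0], [0.05, -0.2, 0, 0, 0, 0], [0, 0, 0, 0, 0, 0]])

```text
t: 10.55
tcp_pos: [0.457, -0.1073, 0.0989]
tcp_rot: [[0.704, 0.71, 0.0], [0.71, -0.704, -0.0], [0.0, 0.0, -1.0]]
force: [0.6, -1.0, 0.5]
grip_width: 0.373
finger_force: 0.0
```

Request:
arm_command(plan=[[0.02, -0.1, 0, 0, 0, 0], [0.02, -0.1, 0, 0, 0, 0], [0.02, -0.1, 0, 0, 0, 0], [0.02, -0.1, 0, 0, 0, 0], [0.02, -0.1, 0, 0, 0, 0], [0.02, -0.1, 0, 0, 0, 0], [0, 0, 0, 0, 0, 0]])

```text
t: 11.25
tcp_pos: [0.4535, -0.1026, 0.099]
tcp_rot: [[0.704, 0.71, 0.0], [0.71, -0.704, -0.001], [-0.0, 0.001, -1.0]]
force: [-0.0, -4.3, -0.4]
grip_width: 0.376
finger_force: 1.5
```

```bash
cat > look.py <<'E'
from h import *
import sys
w=vision.camera("wrist")
s=env.read_state(); print(s["t"],np.round(s["tcp_pos"],4),np.round(s["force"],1),s["grip_width"])
for r in models.silhouettes("plunger_knob",w)[:1]: print(round(r["p"],2),np.round(r["centre"],1),ray(w,r["centre"],.09),r["pixels"].sum())
t=models.silhouettes("turntable",w)[0]
for l in (0,9): print(l,fit_table(w,t["pixels"],[.584,-.012,float(sys.argv[1])],l))
E
python3 look.py -.18
```

```text
11.3 [ 0.4535 -0.1026  0.099 ] [ 1.2 -3.8  0.1] 0.37866026382777346
0.92 [290.6 271.1] [ 0.45499739 -0.10869354  0.09      ] 2790
0 (array([ 0.58430192, -0.01139161, -0.15205033]), np.float64(0.9772050211499362))
9 (array([ 0.58455443, -0.01109898, -0.15517474]), np.float64(0.9793116308236921))
```

Request:
arm_command(plan=[[0.02, -0.1, 0, 0, 0, 0], [0.02, -0.1, 0, 0, 0, 0], [0.02, -0.1, 0, 0, 0, 0], [0.02, -0.1, 0, 0, 0, 0], [0.02, -0.1, 0, 0, 0, 0], [0.02, -0.1, 0, 0, 0, 0], [0.02, -0.1, 0, 0, 0, 0], [0.02, -0.1, 0, 0, 0, 0]])

```text
t: 12.2
tcp_pos: [0.4487, -0.095, 0.0987]
tcp_rot: [[0.704, 0.71, -0.0], [0.71, -0.704, 0.001], [0.0, -0.001, -1.0]]
force: [0.1, -0.2, 0.3]
grip_width: 0.373
finger_force: 0.0
```

Request:
arm_command(plan=[[0.02, -0.1, 0, 0, 0, 0], [0.02, -0.1, 0, 0, 0, 0], [0.02, -0.1, 0, 0, 0, 0], [0, 0, 0, 0, 0, 0]])

```text
t: 12.6
tcp_pos: [0.4471, -0.0927, 0.0988]
tcp_rot: [[0.704, 0.71, -0.0], [0.71, -0.704, 0.0], [0.0, -0.0, -1.0]]
force: [0.0, 0.2, 1.0]
grip_width: 0.375
finger_force: 0.0
```

```bash
python3 look.py -.2
```

```text
12.65 [ 0.4471 -0.0928  0.0988] [ 0.4 -0.2 -0.9] 0.3740924308814591
0.21 [343.2  93.4] [ 0.5343123  -0.04805634  0.09      ] 73571
0 (array([ 0.58439943, -0.01146896, -0.22774458]), np.float64(0.9806280692637802))
9 (array([ 0.58430039, -0.01139623, -0.23196771]), np.float64(0.97275753532948))
```

Request:
arm_command(plan=[[0, -0.1, 0.5, 0, 0, 0], [0, -0.1, 0.5, 0, 0, 0], [0, -0.1, 0, 0, 0, 0], [0, -0.1, 0, 0, 0, 0], [0, 0, 0, 0, 0, 0]])

```text
t: 13.25
tcp_pos: [0.4451, -0.0909, 0.0885]
tcp_rot: [[0.704, 0.71, 0.002], [0.71, -0.704, -0.002], [0.0, 0.003, -1.0]]
force: [8.4, -5.1, -9.3]
grip_width: 0.375
finger_force: 4.9
```

```bash
python3 look.py -.22; python3 -c "
from h import *
w=vision.camera('wrist'); cv2.imwrite('pics/w6.png',w['img'])"
```

```text
13.3 [ 0.4451 -0.0909  0.0885] [ 8.3 -6.7 -8.8] 0.37876931473241116
0.63 [288.5 272. ] [ 0.44915806 -0.0924326   0.09      ] 2794
0 (array([ 0.58440701, -0.01148808, -0.24136116]), np.float64(0.9855513935935458))
9 (array([ 0.58442753, -0.01144206, -0.24115736]), np.float64(0.976651506921912))
```

View pics/w6.png

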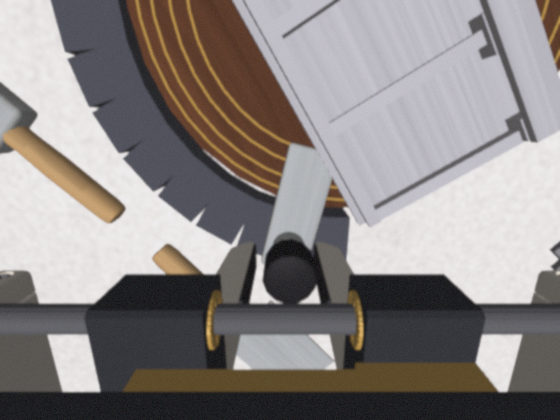

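Request:
arm_command(plan=[[0, 0.2, 0, 0, 0, 0], [0, 0.2, 0, 0, 0, 0], [0, 0, 0, 0, 0, 0], [0, 0, 0, 0, 0, 0], [0, 0, -4, 0, 0, 0], [0, 0, -4, 0, 0, 0], [0, 0, -4, 0, 0, 0]], fingers=0.4)

```text
t: 14.15
tcp_pos: [0.4466, -0.0926, 0.2099]
tcp_rot: [[0.704, 0.71, -0.001], [0.71, -0.704, 0.0], [-0.0, -0.001, -1.0]]
force: [1.0, 0.2, 0.2]
grip_width: 0.702
finger_force: 0.0
```

Request:
arm_command(plan=[[-2.2, 3.8, -1.2, 0, 0, -0.131], [-2.2, 3.8, -1.2, 0, 0, -0.131], [-2.2, 3.8, -1.2, 0, 0, -0.131], [-2.2, 3.8, -1.2, 0, 0, -0.131], [-2.2, 3.8, -1.2, 0, 0, -0.131], [0, 0, 0, 0, 0, -0.13], [0, 0, 0, 0, 0, 0]], fingers=1)

```text
t: 14.85
tcp_pos: [0.5559, -0.2801, 0.2676]
tcp_rot: [[-0.005, 1.0, -0.002], [1.0, 0.005, 0.001], [0.001, -0.002, -1.0]]
force: [-0.2, 0.4, -0.2]
grip_width: 0.999
finger_force: 0.0
```

```bash
cat > cars.py <<'E'
from h import *
s=env.read_state(); print(s["t"],np.round(s["tcp_pos"],4),"yaw",np.arctan2(s["tcp_rot"][1][1],s["tcp_rot"][0][1]), "J6",s["joint_pos"][5],"J1",s["joint_pos"][0])
for n in ("wrist","top"):
    p=vision.camera(n); cv2.imwrite("pics/last_%s.png"%n,p["img"])
    for r in models.silhouettes("carrier0",p):
        if r["p"]>.3:
            x,q=fit_carrier(p,r["pixels"],r["centre"]); x2,q2=fit_carrier(p,r["pixels"],r["centre"],yaws=[x[2]+np.pi])
            print(n,round(r["p"],2),np.round(r["centre"]),np.round(x,4),round(q,3),"flip",round(q2,3))
E
python3 cars.py
```

```text
14.85 [ 0.5559 -0.2801  0.2676] yaw 0.005236286875244947 J6 -31.759815406557955 J1 -31.45991335546782
wrist 0.85 [320. 210.] [ 0.6087 -0.3184  1.6658] 0.967 flip 0.879
wrist 0.78 [178. 185.] [ 0.408  -0.2861  0.554 ] 0.954 flip 0.874
top 0.78 [148. 238.] [0.4163 0.3197 1.2024] 0.947 flip 0.88
```

View pics/last_wrist.png

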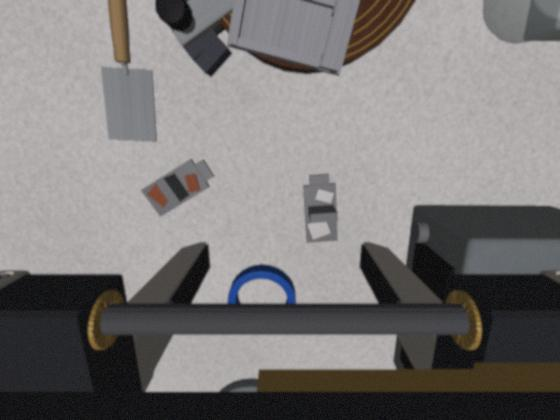

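Request:
arm_command(plan=[[-1.9, 2.65, 0, 0, 0, -0.138], [-2.3, 2.3, 0, 0, 0, -0.138], [0, 0, 0, 0, 0, -0.138], [0, 0, 0, 0, 0, -0.138], [0, 0, 0, 0, 0, -0.138], [0, 0, 0, 0, 0, -0.138], [0, 0, 0, 0, 0, -0.138], [0, 0, 0, 0, 0, -0.138]])

```text
t: 15.85
tcp_pos: [0.608, -0.317, 0.2696]
tcp_rot: [[-0.897, 0.443, 0.001], [0.443, 0.897, -0.0], [-0.001, -0.0, -1.0]]
force: [-0.1, -0.0, 0.2]
grip_width: 1.0
finger_force: 0.0
```

Request:
arm_command(plan=[[0, 0, 3, 0, 0, -0.138], [0, 0, 3, 0, 0, -0.138], [0, 0, 3, 0, 0, -0.138], [0, 0, 3, 0, 0, -0.138], [0, 0, 0, 0, 0, 0], [0, 0, 0, 0, 0, 0]])

```text
t: 16.45
tcp_pos: [0.6079, -0.3172, 0.1494]
tcp_rot: [[-0.996, -0.084, -0.001], [-0.084, 0.996, 0.0], [0.001, 0.0, -1.0]]
force: [0.4, 0.2, 0.6]
grip_width: 0.999
finger_force: 0.0
```

```bash
cat > one.py <<'E'
# refine carrier under gripper; print delta to the grasp hover and to grasp
from h import *
import sys
s=env.read_state(); p=vision.camera("wrist"); tp=np.array(s["tcp_pos"]); print(s["t"],np.round(tp,4),"J6",s["joint_pos"][5])
best=None
for r in models.silhouettes("carrier0",p):
    x,q=fit_carrier(p,r["pixels"],r["centre"],yaws=[float(sys.argv[1])]); d=np.hypot(*(x[:2]-tp[:2])); print(np.round(x,4),round(q,3),round(r["p"],2))
    if q>.7 and (best is None or d<best[0]): best=(d,x)
x=best[1]; print("delta tool (hover)",to([x[0],x[1],tp[2]],tool(x[2])),"down",tp[2]-.038)
E
python3 one.py 1.666
```

```text
16.45 [ 0.6079 -0.3172  0.1494] J6 -126.66699692412979Traceback (most recent call last):
  File "one.py", line 9, in <module>
    x=best[1]; print("delta tool (hover)",to([x[0],x[1],tp[2]],tool(x[2])),"down",tp[2]-.038)
      ~~~~^^^
TypeError: 'NoneType' object is not subscriptable
```

Request:
arm_command(plan=[[-0.1, -0.1, 4, 0, 0, 0.01], [0, 0, 4, 0, 0, 0], [0, 0, 2, 0, 0, 0], [0, 0, 1.1, 0, 0, 0], [0, 0, 0, 0, 0, 0], [0, 0, 0, 0, 0, 0]])

```text
t: 17.15
tcp_pos: [0.6108, -0.3196, 0.0404]
tcp_rot: [[-0.997, -0.078, 0.003], [-0.078, 0.997, -0.002], [-0.003, -0.002, -1.0]]
force: [1.1, 0.3, -0.4]
grip_width: 0.999
finger_force: 0.0
```

Request:
arm_command(plan=[[0, 0, 0, 0, 0, 0], [0, 0, 0, 0, 0, 0], [0, 0, 0, 0, 0, 0], [0, 0, 0, 0, 0, 0], [0, 0, 0, 0, 0, 0], [0, 0, 0, 0, 0, 0], [0, 0, 0, 0, 0, 0], [0, 0, 0, 0, 0, 0]], fingers=-1, force=25)

```text
t: 17.95
tcp_pos: [0.6093, -0.3187, 0.0377]
tcp_rot: [[-0.997, -0.079, -0.0], [-0.079, 0.997, 0.0], [0.0, 0.0, -1.0]]
force: [0.4, 0.6, -0.0]
grip_width: 0.363
finger_force: 0.0
```

Request:
arm_command(plan=[[0, 0, 0, 0, 0, 0], [0, 0, 0, 0, 0, 0], [0, 0, -1, 0, 0, 0], [0, 0, -4, 0, 0, 0], [0, 0, -4, 0, 0, 0], [0, 0, -4, 0, 0, 0], [0, 0, -4, 0, 0, 0]])

```text
t: 18.65
tcp_pos: [0.6092, -0.3186, 0.2102]
tcp_rot: [[-0.997, -0.079, 0.0], [-0.079, 0.997, -0.0], [-0.0, -0.0, -1.0]]
force: [-0.1, -0.4, -0.8]
grip_width: 0.126
finger_force: 25.0
```

```bash
python3 - <<'E'
from h import *
p=vision.camera("wrist"); cv2.imwrite("pics/w7.png",p["img"])
E
```

```text
(no output)
```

View pics/w7.png

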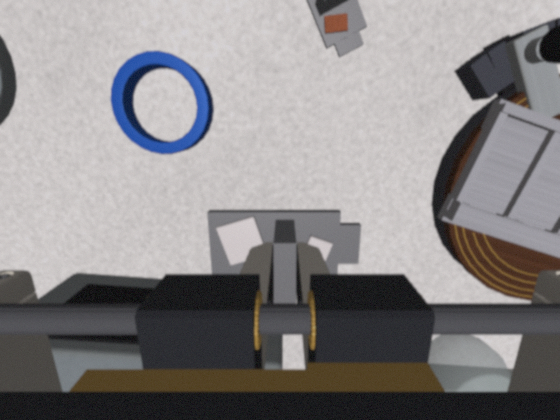

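```bash
python3 - <<'E'
import cv2,numpy as np
g=cv2.GaussianBlur(cv2.cvtColor(cv2.imread("pics/w7.png"),6),(3,3),0).astype(int)
d=lambda v:np.argsort(-abs(np.diff(v)))[:4]
print("row225 L",g[218:222].mean(0)[200:216].astype(int),"R",g[214:222].mean(0)[332:350].astype(int))
print("tongue R",g[235:255].mean(0)[350:370].astype(int))
print("edge rows",g[200:220,295:330].mean(1).astype(int))
print("tongue rows",g[214:234,345:355].mean(1).astype(int), "low",g[250:275,345:355].mean(1).astype(int))
E
```

```text
row225 L [196 197 198 199 200 199 191 172 146 129 122 121 121 122 121 122] R [123 123 123 123 123 123 126 138 159 181 193 196 196 196 196 196 197 198]
tongue R [119 119 119 118 119 119 119 122 134 155 179 195 201 203 203 202 202 202
 203 203]
edge rows [196 197 197 197 198 198 199 195 182 151 113  94 101 116 123 125 125 124
 124 124]
tongue rows [199 199 198 198 199 200 198 185 154 116  97 102 114 119 121 121 121 121
 120 119] low [118 118 118 118 118 118 118 118 117 117 118 120 130 150 175 194 203 205
 205 204 203 200 189 161 116]
```

Request:
arm_command(plan=[[0.86, 3.74, 0, 0, 0, 0], [0.86, 3.74, 0, 0, 0, 0], [0.86, 3.74, 0, 0, 0, 0], [0.86, 3.74, 0, 0, 0, 0], [0.86, 3.74, 0, 0, 0, 0], [0.86, 3.74, 0, 0, 0, 0], [0, 0, 0, 0, 0, 0.145], [0, 0, 0, 0, 0, 0.145]])

```text
t: 19.5
tcp_pos: [0.54, -0.0977, 0.2087]
tcp_rot: [[-0.977, 0.213, 0.001], [0.213, 0.977, -0.0], [-0.001, -0.0, -1.0]]
force: [0.5, -0.3, 0.0]
grip_width: 0.129
finger_force: 25.0
```

Request:
arm_command(plan=[[0, 0, 0, 0, 0, 0.145], [0, 0, 0, 0, 0, 0.145], [0, 0, 0, 0, 0, 0.145], [0, 0, 0, 0, 0, 0.145], [0, 0, 0, 0, 0, 0.145], [0, 0, 0, 0, 0, 0.145], [0, 0, 0, 0, 0, 0.145], [0, 0, 0, 0, 0, 0.145]])

```text
t: 20.3
tcp_pos: [0.5402, -0.0991, 0.2084]
tcp_rot: [[-0.193, 0.981, 0.001], [0.981, 0.193, -0.0], [-0.0, 0.0, -1.0]]
force: [-0.3, -0.2, -1.0]
grip_width: 0.129
finger_force: 25.0
```

Request:
arm_command(plan=[[0, 0, 0, 0, 0, 0.145], [0, 0, 0, 0, 0, 0.145], [0, 0, 0, 0, 0, 0.145], [0, 0, 0, 0, 0, 0], [0, 0, 0, 0, 0, 0], [0, 0, 0, 0, 0, 0]])

```text
t: 20.9
tcp_pos: [0.5402, -0.0991, 0.2081]
tcp_rot: [[0.229, 0.973, 0.0], [0.973, -0.229, -0.0], [-0.0, 0.0, -1.0]]
force: [0.5, -0.2, -1.2]
grip_width: 0.126
finger_force: 25.0
```

```bash
python3 - <<'E'
from h import *
s=env.read_state();print(s["t"],s["tcp_pos"],np.arctan2(s["tcp_rot"][1][1],s["tcp_rot"][0][1]))
w=vision.camera("wrist"); cv2.imwrite("pics/w8.png",w["img"])
im=w["img"].copy()
for v in ([.5844,-.0114,-.23],):
  c,sn=np.cos(v[2]),np.sin(v[2]); 
  f=lambda L:proj(w,np.array(L)/1000@np.array([[c,-sn,0],[sn,c,0],[0,0,1]]).T+[v[0],v[1],0]).astype(int)
  for y in (-90,-30,30,90):
    cv2.polylines(im,[f([[-52.5,y-26,50],[-52.5,y+26,50],[39.5,y+26,50],[39.5,y-26,50]])],True,(0,255,0),1)
    cv2.polylines(im,[f([[40.5,y-19,67],[40.5,y+19,67]])],False,(0,0,255),1)
cv2.imwrite("pics/w8o.png",cv2.resize(im[:300],None,fx=1.4,fy=1.4))
E
```

```text
20.9 [ 0.54023879 -0.09913409  0.20806645] -0.2315498929157187
```

View pics/w8o.png

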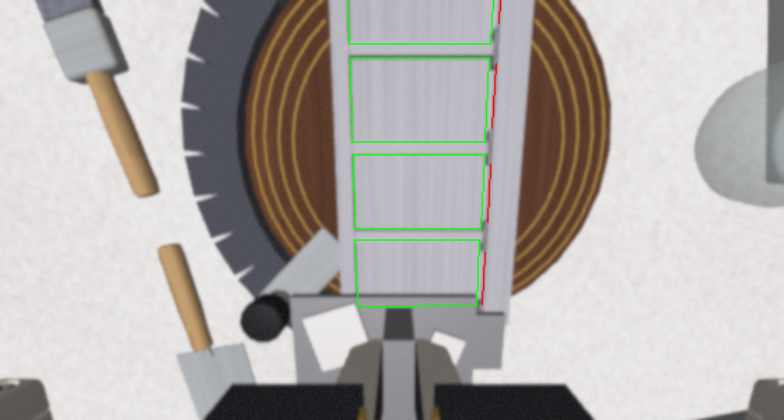

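Request:
arm_command(plan=[[0.75, 2.7, 0, 0, 0, 0], [0, 0, 0, 0.1163, 0, 0], [0, 0, 0, 0.1163, 0, 0], [0, 0, 0, 0.1164, 0, 0], [0, 0, 0, 0, 0, 0], [0, 0, 0, 0, 0, 0]])

```text
t: 21.55
tcp_pos: [0.5684, -0.0981, 0.2062]
tcp_rot: [[0.232, 0.914, -0.332], [0.973, -0.218, 0.08], [0.0, -0.342, -0.94]]
force: [0.4, 0.6, -1.4]
grip_width: 0.129
finger_force: 25.0
```

Request:
arm_command(plan=[[0, 0.68, 1.88, 0, 0, 0], [0, 0.68, 1.88, 0, 0, 0], [0, 0.68, 1.88, 0, 0, 0], [0, 0.68, 1.88, 0, 0, 0], [0, 0, 0, 0, 0, 0], [0, 0, 0, 0, 0, 0]])

```text
t: 22.15
tcp_pos: [0.5682, -0.098, 0.1299]
tcp_rot: [[0.232, 0.915, -0.329], [0.973, -0.219, 0.079], [0.0, -0.339, -0.941]]
force: [0.5, 0.7, 0.0]
grip_width: 0.128
finger_force: 25.0
```

```bash
cat > bay.py <<'E'
# state in the frame of bay i: python3 bay.py i h(mm underside below TCP) d(mm lateral of carrier in tool x) [save]
from h import *
import sys
i=int(sys.argv[1]); h=float(sys.argv[2]); d=float(sys.argv[3]); a=-.2315; C=np.array([.5844,-.0114,.05])
B=np.c_[[np.cos(a),np.sin(a),0],[-np.sin(a),np.cos(a),0],[0,0,1]]
s=env.read_state(); Rr=B.T@np.array(s["tcp_rot"]); t=B.T@(np.array(s["tcp_pos"])-C)*1000-[0,-90+60*i,0]
g=lambda X,Z,Y=0:np.round(t+Rr@np.array([d+Y,X,h-Z]),1)
print("t",s["t"],"TCP bay",np.round(t,1),"tilt deg",np.round(np.rad2deg(np.arctan2(-Rr[2,1],Rr[0,1])),1),"yaw",np.round(np.rad2deg(np.arctan2(Rr[1,1],Rr[0,1])),2))
print("tip",g(50,0),"tail",g(-50,0),"origin",g(0,0),"force bay",np.round(B.T@np.array(s["force"]),1),"grip",round(s["grip_width"],3))
if len(sys.argv)>4: cv2.imwrite("pics/%s.png"%sys.argv[4],vision.camera(sys.argv[4].split("_")[0])["img"])
E
python3 bay.py 0 43.7 -2 wrist_9
```

```text
t 22.15 TCP bay [ 4.1  1.9 79.9] tilt deg 19.8 yaw -0.17
tip [36.3 -0.1 21.9] tail [-57.8   0.1  55.8] origin [-10.7  -0.   38.8] force bay [0.3 0.8 0. ] grip 0.128
```

View pics/wrist_9.png

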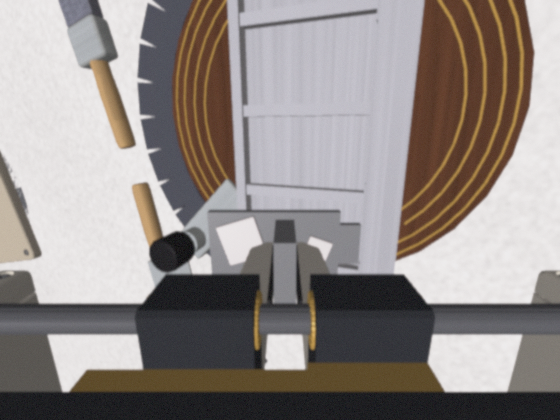

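Request:
arm_command(plan=[[0, 0.34, 0.94, 0, 0, 0], [0, 0.17, 0.47, 0, 0, 0], [0, 0.1, 0.28, 0, 0, 0], [0, 0, 0, 0, 0, 0], [0, 0, 0, 0, 0, 0]])

```text
t: 22.7
tcp_pos: [0.567, -0.0978, 0.1146]
tcp_rot: [[0.232, 0.913, -0.334], [0.973, -0.218, 0.08], [-0.0, -0.344, -0.939]]
force: [-17.2, 4.1, 28.2]
grip_width: 0.17
finger_force: 25.7
```

```bash
python3 bay.py 0 43.7 -2
```

```text
t 22.7 TCP bay [ 2.9  1.9 64.6] tilt deg 20.1 yaw -0.18
tip [34.9 -0.2  6.4] tail [-59.1   0.1  40.8] origin [-12.1  -0.   23.6] force bay [-17.7   0.1  28.2] grip 0.17
```

Request:
arm_command(plan=[[0, -0.17, -0.47, 0, 0, 0], [0, 0, 0, 0, 0, 0], [0, 0, 0, 0, 0, 0]])

```text
t: 23.0
tcp_pos: [0.5691, -0.0983, 0.1182]
tcp_rot: [[0.233, 0.915, -0.329], [0.973, -0.219, 0.079], [0.0, -0.339, -0.941]]
force: [-5.0, 0.9, 13.5]
grip_width: 0.153
finger_force: 24.6
```

```bash
cat > edges.py <<'E'
from h import *
import sys
w=vision.camera("wrist"); g=cv2.GaussianBlur(cv2.cvtColor(w["img"],6),(3,3),0).astype(float)
def e(v,o,pol): d=np.diff(v)*pol; k=int(np.argmax(d)); return round(o+k+.5,1),round(d[k])
print("L",e(g[218:222].mean(0)[190:225],190,-1),"plateR",e(g[214:222].mean(0)[325:352],325,1),"tongueR",e(g[235:255].mean(0)[345:380],345,1))
print("tongueR",g[240:250].mean(0)[345:380].astype(int)); print("L",g[216:222].mean(0)[190:225].astype(int)); print("rows",g[198:222,295:330].mean(1).astype(int)); print("tongue low",g[250:285,345:353].mean(1).astype(int))
E
python3 edges.py; python3 bay.py 0 43.7 -2
```

```text
L (213.5, 7) plateR (345.5, 14) tongueR (366.5, 15)
tongueR [141 141 141 141 141 140 140 140 141 140 140 140 140 140 140 140 140 140
 140 141 146 158 173 184 189 191 191 190 189 188 187 187 189 191 191]
L [131 148 163 174 180 183 184 184 183 183 182 182 181 181 180 180 181 180
 180 180 181 181 179 174 167 160 157 156 156 156 156 156 156 156 156]
rows [193 193 193 193 192 191 190 189 189 188 181 163 134 111 111 127 141 147
 148 148 147 146 143 141]
tongue low [140 140 140 140 140 140 140 139 139 140 140 140 139 139 141 147 159 172
 175 164 140 113  93  77  59  43  33  29  30  30  29  29  29  30  30]
t 23.05 TCP bay [ 5.1  2.  68.1] tilt deg 19.8 yaw -0.19
tip [37.3 -0.1 10.1] tail [-56.8   0.2  43.9] origin [-9.7  0.  27. ] force bay [-4.3  0.2 13.1] grip 0.154
```

Request:
arm_command(plan=[[0, -0.68, -1.88, 0, 0, 0], [0, -0.75, 0.27, 0, 0, 0], [0, 0, 0, 0, 0, 0], [0, 0, 0, 0, 0, 0]])

```text
t: 23.45
tcp_pos: [0.5598, -0.0961, 0.1342]
tcp_rot: [[0.233, 0.914, -0.333], [0.973, -0.219, 0.08], [0.0, -0.342, -0.94]]
force: [-0.0, -0.7, -0.6]
grip_width: 0.127
finger_force: 25.0
```

```bash
python3 edges.py; python3 bay.py 0 43.7 -2; python3 - <<'E'
from h import *
w=vision.camera("wrist"); s=vision.camera("side")
cv2.imwrite("pics/w10.png",w["img"])
a=cv2.resize(s["img"][150:270,220:380],None,fx=5,fy=5,interpolation=2)[:600,:800]; cv2.imwrite("pics/s10.png",a)
for r in models.silhouettes("carrier0",w)[:2]: print(r["p"],r["centre"],r["pixels"].sum())
E
```

```text
L (190.5, 28) plateR (340.5, 18) tongueR (359.5, 15)
tongueR [136 136 136 136 136 136 135 135 135 135 135 135 136 140 150 165 179 186
 188 188 187 187 187 188 190 190 190 190 189 189 188 185 183 183 184]
L [123 103  91  85  84  83  83  83  84  84  85  88  94 104 118 134 146 152
 152 152 151 150 150 150 150 150 150 150 150 150 150 149 149 149 149]
rows [192 190 189 189 189 189 189 189 189 186 175 150 119 104 113 128 136 138
 138 138 138 138 138 138]
tongue low [135 135 135 135 135 135 136 136 136 135 135 135 132 128 128 142 164 182
 190 192 192 190 179 152 111  69  41  31  29  29  29  28  27  29  30]
t 23.5 TCP bay [-4.5  1.9 84. ] tilt deg 20.1 yaw -0.2
tip [27.4 -0.2 25.8] tail [-66.5   0.2  60.1] origin [-19.5  -0.   43. ] force bay [-0.2  0.1 -1.2] grip 0.127
0.94 [283.2, 239.1] 8407
0.49 [269.6, 357.8] 128
```

Request:
arm_command(plan=[[0, 0.34, 0.94, 0, 0, 0], [0, 0.17, 0.47, 0, 0, 0], [0, 0, 0, 0, 0, 0], [0, 0, 0, 0, 0, 0]])

```text
t: 24.05
tcp_pos: [0.5599, -0.0961, 0.1194]
tcp_rot: [[0.233, 0.914, -0.334], [0.973, -0.219, 0.08], [0.0, -0.343, -0.939]]
force: [0.0, 0.1, -1.0]
grip_width: 0.131
finger_force: 25.0
```

```bash
python3 bay.py 0 43.7 -2
```

```text
t 24.05 TCP bay [-4.4  1.9 69.4] tilt deg 20.1 yaw -0.2
tip [27.6 -0.2 11.2] tail [-66.3   0.2  45.5] origin [-19.4   0.   28.3] force bay [-0.   0.1 -1. ] grip 0.131
```

Request:
arm_command(plan=[[0, 0.1, 0.28, 0, 0, 0], [0, 0.1, 0.28, 0, 0, 0], [0, 0, 0, 0, 0, 0], [0, 0, 0, 0, 0, 0]])

```text
t: 24.45
tcp_pos: [0.5602, -0.0962, 0.1139]
tcp_rot: [[0.233, 0.914, -0.333], [0.973, -0.219, 0.08], [0.0, -0.342, -0.94]]
force: [-1.2, 0.2, -1.0]
grip_width: 0.126
finger_force: 25.0
```

```bash
python3 bay.py 0 43.7 -2
```

```text
t 24.45 TCP bay [-4.1  1.9 63.9] tilt deg 20.0 yaw -0.2
tip [27.9 -0.2  5.8] tail [-66.1   0.1  40. ] origin [-19.1  -0.   22.9] force bay [-1.2 -0.1 -1. ] grip 0.126
```

Request:
arm_command(plan=[[0, 0.07, 0.19, 0, 0, 0], [0, 0.07, 0.19, 0, 0, 0], [0, 0, 0, 0, 0, 0]])

```text
t: 24.75
tcp_pos: [0.5601, -0.0962, 0.1096]
tcp_rot: [[0.233, 0.914, -0.333], [0.973, -0.219, 0.08], [-0.0, -0.342, -0.94]]
force: [-0.1, 0.0, -0.5]
grip_width: 0.127
finger_force: 25.0
```

```bash
python3 bay.py 0 43.7 -2
```

```text
t 24.75 TCP bay [-4.2  1.9 59.6] tilt deg 20.0 yaw -0.2
tip [27.8 -0.2  1.4] tail [-66.2   0.1  35.6] origin [-19.2  -0.   18.5] force bay [-0.1 -0.  -0.5] grip 0.127
```

Request:
arm_command(plan=[[0, 0.07, 0.19, 0, 0, 0], [0, 0, 0, 0, 0, 0], [0, 0, 0, 0, 0, 0]])

```text
t: 25.05
tcp_pos: [0.5602, -0.0962, 0.1078]
tcp_rot: [[0.233, 0.914, -0.333], [0.973, -0.219, 0.08], [0.0, -0.342, -0.94]]
force: [-0.2, -0.4, -0.4]
grip_width: 0.128
finger_force: 25.0
```

```bash
python3 bay.py 0 43.7 -2
```

```text
t 25.05 TCP bay [-4.1  1.9 57.8] tilt deg 20.0 yaw -0.2
tip [27.9 -0.2 -0.3] tail [-66.    0.2  33.9] origin [-19.1  -0.   16.8] force bay [-0.1 -0.4 -0.4] grip 0.128
```

Request:
arm_command(plan=[[0, 0.07, 0.19, 0, 0, 0], [0, 0.03, 0.09, 0, 0, 0], [0, 0, 0, 0, 0, 0]])

```text
t: 25.35
tcp_pos: [0.5606, -0.0963, 0.1056]
tcp_rot: [[0.233, 0.914, -0.332], [0.973, -0.219, 0.079], [0.0, -0.341, -0.94]]
force: [-1.1, -0.3, 3.9]
grip_width: 0.129
finger_force: 25.0
```

Request:
arm_command(plan=[[0, 0.03, 0.09, 0, 0, 0], [0, 0, 0, 0, 0, 0], [0, 0, 0, 0, 0, 0]])

```text
t: 25.65
tcp_pos: [0.5609, -0.0962, 0.1053]
tcp_rot: [[0.233, 0.914, -0.331], [0.973, -0.219, 0.079], [0.0, -0.34, -0.94]]
force: [-0.6, 1.2, 8.1]
grip_width: 0.125
finger_force: 25.0
```

Request:
arm_command(plan=[[0, 0.03, 0.09, 0, 0, 0], [0, 0, 0, 0, 0, 0], [0, 0, 0, 0, 0, 0]])

```text
t: 25.95
tcp_pos: [0.561, -0.0962, 0.1052]
tcp_rot: [[0.233, 0.915, -0.331], [0.973, -0.219, 0.079], [0.0, -0.34, -0.94]]
force: [-1.9, 1.3, 12.2]
grip_width: 0.13
finger_force: 25.0
```

```bash
python3 bay.py 0 38 -1.5
```

```text
t 25.95 TCP bay [-3.3  2.1 55.2] tilt deg 19.9 yaw -0.19
tip [30.8  0.5  2.5] tail [-63.2   0.8  36.5] origin [-16.2   0.6  19.5] force bay [-2.1  0.8 12.2] grip 0.13
```

Request:
arm_command(plan=[[0, -0.08, -0.22, 0, 0, 0], [0, 0.28, -0.1, 0, 0, 0], [0, 0.28, -0.1, 0, 0, 0], [0, 0.28, -0.1, 0, 0, 0], [0, 0, 0, 0, 0, 0], [0, 0, 0, 0, 0, 0]])

```text
t: 26.55
tcp_pos: [0.5686, -0.0982, 0.1055]
tcp_rot: [[0.233, 0.913, -0.334], [0.973, -0.219, 0.08], [-0.0, -0.343, -0.939]]
force: [-3.3, -0.1, 6.2]
grip_width: 0.127
finger_force: 25.0
```

```bash
python3 bay.py 0 41 -1.5
```

```text
t 26.55 TCP bay [ 4.5  1.9 55.5] tilt deg 20.1 yaw -0.2
tip [37.4  0.2 -0.1] tail [-56.5   0.6  34.2] origin [-9.6  0.4 17. ] force bay [-3.2 -0.9  6.2] grip 0.127
```

Request:
arm_command(plan=[[0, 0.19, -0.07, 0, 0, 0], [0, 0.19, -0.07, 0, 0, 0], [0, 0, 0, 0, 0, 0], [0, 0, 0, 0, 0, 0]])

```text
t: 26.95
tcp_pos: [0.5724, -0.0991, 0.1056]
tcp_rot: [[0.233, 0.913, -0.334], [0.973, -0.219, 0.08], [-0.0, -0.344, -0.939]]
force: [-4.0, 2.4, 6.2]
grip_width: 0.128
finger_force: 25.0
```

```bash
python3 bay.py 0 41 -1.5
```

```text
t 26.95 TCP bay [ 8.4  1.9 55.6] tilt deg 20.1 yaw -0.2
tip [41.3  0.3 -0.1] tail [-52.7   0.6  34.2] origin [-5.7  0.4 17.1] force bay [-4.5  1.4  6.2] grip 0.128
```

Request:
arm_command(plan=[[0, 0.17, -0.11, 0, 0, 0], [0, 0.19, -0.07, 0, 0, 0], [0, 0, 0, 0, 0, 0], [0, 0, 0, 0, 0, 0]])

```text
t: 27.35
tcp_pos: [0.5768, -0.1002, 0.1056]
tcp_rot: [[0.233, 0.914, -0.333], [0.973, -0.219, 0.08], [0.0, -0.342, -0.94]]
force: [-1.5, 0.2, 2.1]
grip_width: 0.128
finger_force: 25.0
```

Request:
arm_command(plan=[[0, 0.19, -0.07, 0, 0, 0], [0, 0.09, -0.04, 0, 0, 0], [0, 0, 0, 0, 0, 0], [0, 0, 0, 0, 0, 0]])

```text
t: 27.75
tcp_pos: [0.5798, -0.1009, 0.1057]
tcp_rot: [[0.233, 0.914, -0.332], [0.973, -0.219, 0.08], [-0.0, -0.342, -0.94]]
force: [-1.7, 0.1, 0.5]
grip_width: 0.13
finger_force: 25.0
```

```bash
python3 bay.py 0 41 -1.5
```

```text
t 27.75 TCP bay [16.1  1.9 55.7] tilt deg 20.0 yaw -0.2
tip [49.   0.2  0.1] tail [-44.9   0.6  34.2] origin [ 2.1  0.4 17.2] force bay [-1.7 -0.3  0.5] grip 0.13
```

Request:
arm_command(plan=[[0, -0.23, 0.3, -0.058, 0, 0], [0, -0.23, 0.3, -0.058, 0, 0], [0, -0.23, 0.3, -0.058, 0, 0], [0, 0, 0, 0, 0, 0], [0, 0, 0, 0, 0, 0]])

```text
t: 28.25
tcp_pos: [0.5707, -0.0987, 0.0996]
tcp_rot: [[0.233, 0.958, -0.17], [0.973, -0.229, 0.041], [0.0, -0.175, -0.985]]
force: [0.7, 0.2, -0.4]
grip_width: 0.129
finger_force: 25.0
```

```bash
python3 bay.py 0 41 -1.5
```

```text
t 28.25 TCP bay [ 6.7  1.9 49.6] tilt deg 10.1 yaw -0.2
tip [48.7  0.2  0.5] tail [-49.7   0.6  17.9] origin [-0.5  0.4  9.2] force bay [ 0.7  0.3 -0.4] grip 0.129
```

Request:
arm_command(plan=[[0, -0.23, 0.29, -0.058, 0, 0], [0, -0.23, 0.29, -0.058, 0, 0], [0, 0, 0, 0, 0, 0], [0, 0, 0, 0, 0, 0]])

```text
t: 28.65
tcp_pos: [0.5654, -0.0977, 0.0943]
tcp_rot: [[0.233, 0.971, -0.059], [0.972, -0.233, 0.014], [-0.0, -0.061, -0.998]]
force: [-1.7, -1.9, -1.5]
grip_width: 0.134
finger_force: 25.0
```

```bash
python3 bay.py 0 41 -1.5
```

```text
t 28.65 TCP bay [ 1.3  1.7 44.3] tilt deg 3.5 yaw -0.21
tip [48.7 -0.   0.3] tail [-51.1   0.4   6.4] origin [-1.2  0.2  3.4] force bay [-1.3 -2.3 -1.5] grip 0.134
```

Request:
arm_command(plan=[[0, -0.08, 0.15, -0.03, 0, 0], [0, -0.08, 0.15, -0.03, 0, 0], [0, 0, 0, 0, 0, 0], [0, 0, 0, 0, 0, 0]])

```text
t: 29.05
tcp_pos: [0.5642, -0.0972, 0.0914]
tcp_rot: [[0.233, 0.972, -0.0], [0.972, -0.233, -0.0], [-0.0, -0.0, -1.0]]
force: [-0.0, -1.0, -0.1]
grip_width: 0.127
finger_force: 25.0
```

```bash
python3 bay.py 0 41 -1.5
```

```text
t 29.05 TCP bay [ 0.   1.8 41.4] tilt deg 0.0 yaw -0.2
tip [50.   0.1  0.3] tail [-50.    0.5   0.4] origin [-0.   0.3  0.4] force bay [ 0.2 -1.  -0.1] grip 0.127
```

Request:
arm_command(plan=[[0, 0, 0.1, 0, 0, 0], [0, 0, 0.1, 0, 0, 0], [0, 0, 0, 0, 0, 0], [0, 0, 0, 0, 0, 0]])

```text
t: 29.45
tcp_pos: [0.5652, -0.0974, 0.0912]
tcp_rot: [[0.232, 0.973, 0.002], [0.973, -0.232, -0.001], [-0.0, 0.002, -1.0]]
force: [-3.7, -0.5, 11.2]
grip_width: 0.126
finger_force: 25.1
```

```bash
python3 bay.py 0 41 -1.5
```

```text
t 29.45 TCP bay [ 1.   1.9 41.2] tilt deg -0.1 yaw -0.18
tip [51.1  0.2  0.3] tail [-48.9   0.5   0.1] origin [1.1 0.4 0.2] force bay [-3.5 -1.3 11.2] grip 0.126
```

Request:
arm_command(plan=[[0, 0, 0, 0, 0, 0], [0, 0, 0, 0, 0, 0], [0, 0, 0, 0, 0, 0], [0, 0, 0, 0, 0, 0], [0, 0, -2, 0, 0, 0], [0, 0, -5, 0, 0, 0], [0, 0, -5, 0, 0, 0], [0, 0, -4, 0, 0, 0]], fingers=-0.1)

```text
t: 30.25
tcp_pos: [0.5639, -0.097, 0.2521]
tcp_rot: [[0.233, 0.973, 0.003], [0.973, -0.233, -0.001], [0.0, 0.003, -1.0]]
force: [1.3, -0.2, 0.2]
grip_width: 0.45
finger_force: 0.0
```

Request:
arm_command(plan=[[-4.27, -1.23, 0, 0, 0, 0], [-4.27, -1.23, 0, 0, 0, 0], [-4.27, -1.23, 0, 0, 0, 0], [-4.27, -1.23, 0, 0, 0, 0], [-4.27, -1.23, 0, 0, 0, 0], [-4.27, -1.23, 0, 0, 0, -0.131], [0, 0, 0, 0, 0, -0.131], [0, 0, 0, 0, 0, -0.131]], fingers=0.7)

```text
t: 31.05
tcp_pos: [0.4311, -0.3303, 0.2489]
tcp_rot: [[-0.16, 0.987, 0.001], [0.987, 0.16, 0.0], [0.0, 0.001, -1.0]]
force: [-0.5, -0.1, 0.4]
grip_width: 0.851
finger_force: 0.0
```

Request:
arm_command(plan=[[0, 0, 0, 0, 0, -0.131], [0, 0, 0, 0, 0, -0.131], [0, 0, 0, 0, 0, -0.131], [0, 0, 0, 0, 0, 0], [0, 0, 0, 0, 0, 0]])

```text
t: 31.55
tcp_pos: [0.4322, -0.3289, 0.249]
tcp_rot: [[-0.52, 0.854, 0.001], [0.854, 0.52, 0.0], [-0.0, 0.001, -1.0]]
force: [0.2, -0.8, 0.5]
grip_width: 0.844
finger_force: 0.0
```

```bash
python3 one.py .554; python3 cars.py
```

```text
31.55 [ 0.4322 -0.3289  0.249 ] J6 -74.05093467746512
[ 0.408  -0.2856  0.5448] 0.976 0.82
[ 0.5906 -0.0712 -0.2655] 0.791 0.63
delta tool (hover) (array([4.96, 0.19, 0.01]), array([0.001, 0.001, 0.003])) down 0.2110162263517005
31.65 [ 0.4322 -0.3289  0.2491] yaw 0.5480522090027579 J6 -74.10033772735915 J1 -42.698168584942614
wrist 0.96 [506.  67.] [ 0.5909 -0.0709 -0.2955] 0.816 flip 0.793
wrist 0.66 [282. 145.] [ 0.4079 -0.2857  0.547 ] 0.962 flip 0.868
top 0.96 [383. 237.] [ 0.4041 -0.2836  0.5522] 0.905 flip 0.851
top 0.83 [146. 240.] [0.4162 0.3209 1.1955] 0.925 flip 0.862
top 0.45 [ 81. 180.] [0.5681 0.4907 3.1256] 0.431 flip 0.425
```

Request:
arm_command(plan=[[2.5, 0.1, 0, 0, 0, 0], [2.46, 0.09, 4, 0, 0, 0], [0, 0, 5, 0, 0, 0], [0, 0, 5, 0, 0, 0], [0, 0, 4, 0, 0, 0], [0, 0, 2, 0, 0, 0], [0, 0, 1.1, 0, 0, 0], [0, 0, 0, 0, 0, 0]])

```text
t: 32.65
tcp_pos: [0.4073, -0.2851, 0.0369]
tcp_rot: [[-0.523, 0.852, -0.001], [0.852, 0.523, 0.001], [0.002, -0.0, -1.0]]
force: [0.4, 0.3, -1.4]
grip_width: 0.849
finger_force: 0.0
```

Request:
arm_command(plan=[[0, 0, 0, 0, 0, 0], [0, 0, 0, 0, 0, 0], [0, 0, 0, 0, 0, 0], [0, 0, 0, 0, 0, 0], [0, 0, 0, 0, 0, 0], [0, 0, 0, 0, 0, 0], [0, 0, 0, 0, 0, 0], [0, 0, 0, 0, 0, 0]], fingers=-1)

```text
t: 33.45
tcp_pos: [0.408, -0.2857, 0.0381]
tcp_rot: [[-0.524, 0.852, 0.001], [0.852, 0.524, -0.0], [-0.001, 0.001, -1.0]]
force: [0.6, -0.6, 0.7]
grip_width: 0.211
finger_force: 0.0
```

Request:
arm_command(plan=[[0, 0, 0, 0, 0, 0], [0, 0, 0, 0, 0, 0], [0, 0, 0, 0, 0, 0]])

```text
t: 33.75
tcp_pos: [0.408, -0.2858, 0.0381]
tcp_rot: [[-0.524, 0.852, 0.001], [0.852, 0.524, -0.0], [-0.001, 0.001, -1.0]]
force: [-1.2, 0.5, -0.6]
grip_width: 0.127
finger_force: 25.0
```

Request:
arm_command(plan=[[0, 0, -2, 0, 0, 0], [0, 0, -5, 0, 0, 0], [0, 0, -5, 0, 0, 0], [0, 0, -5, 0, 0, 0], [0, 0, 0, 0, 0, 0], [0, 0, 0, 0, 0, 0]])

```text
t: 34.35
tcp_pos: [0.4086, -0.2863, 0.2095]
tcp_rot: [[-0.524, 0.852, 0.003], [0.852, 0.524, -0.002], [-0.004, 0.002, -1.0]]
force: [-0.0, 0.5, -2.5]
grip_width: 0.126
finger_force: 25.0
```

```bash
python3 edges.py
```

```text
L (205.5, 24) plateR (341.5, 23) tongueR (361.5, 21)
tongueR [113 113 113 113 113 113 113 113 112 112 112 112 113 113 117 129 151 174
 187 192 192 192 191 190 188 188 188 187 187 187 187 187 187 188 189]
L [187 189 189 189 188 189 191 193 194 193 192 193 195 193 184 164 140 125
 120 119 119 120 120 119 119 119 120 120 120 120 120 120 119 119 120]
rows [191 190 189 189 188 188 189 189 189 189 186 173 144 109  93 100 112 118
 119 119 119 119 118 118]
tongue low [113 113 112 113 113 112 112 112 112 112 112 112 112 113 123 142 165 182
 189 190 187 183 171 145 105  63  35  24  23  23  23  22  21  22  23]
```

Request:
arm_command(plan=[[1.76, 3.89, 0, 0, 0, 0], [1.76, 3.89, 0, 0, 0, 0], [1.76, 3.89, 0, 0, 0, 0], [1.76, 3.89, 0, 0, 0, 0], [1.76, 3.89, 0, 0, 0, 0], [1.76, 3.89, 0, 0, 0, 0], [1.76, 3.89, 0, 0, 0, 0]])

```text
t: 35.1
tcp_pos: [0.5745, -0.0363, 0.2048]
tcp_rot: [[-0.524, 0.852, -0.004], [0.852, 0.524, 0.0], [0.003, -0.003, -1.0]]
force: [-0.1, -1.3, -1.7]
grip_width: 0.129
finger_force: 25.0
```

Request:
arm_command(plan=[[0, 0, 0, 0, 0, 0.13], [0, 0, 0, 0, 0, 0.13], [0, 0, 0, 0, 0, 0.13], [0, 0, 0, 0, 0, 0.13], [0, 0, 0, 0, 0, 0.13], [0, 0, 0, 0, 0, 0.13], [0, 0, 0, 0, 0, 0], [0, 0, 0, 0, 0, 0]])

```text
t: 35.9
tcp_pos: [0.5743, -0.038, 0.206]
tcp_rot: [[0.223, 0.975, -0.003], [0.975, -0.223, 0.0], [-0.0, -0.003, -1.0]]
force: [-0.8, 0.4, -1.5]
grip_width: 0.125
finger_force: 25.0
```

Request:
arm_command(plan=[[0, 0, 0, 0.1163, 0, 0], [0, 0, 0, 0.1163, 0, 0], [0, 0, 0, 0.1164, 0, 0], [0, 0, 0, 0, 0, 0], [0, 0, 0, 0, 0, 0]])

```text
t: 36.4
tcp_pos: [0.5753, -0.0382, 0.206]
tcp_rot: [[0.225, 0.916, -0.333], [0.974, -0.212, 0.077], [0.0, -0.342, -0.94]]
force: [-0.8, -0.2, -0.6]
grip_width: 0.126
finger_force: 25.0
```

```bash
python3 bay.py 1 38 -1; python3 - <<'E'
from h import *
w=vision.camera("wrist"); t=models.silhouettes("turntable",w)[0]; 
v0=np.array([.5844,-.0114,-.2315])
for r in models.silhouettes("carrier0",w): print(r["p"],r["centre"],fit_carrier(w,r["pixels"],r["centre"],z=.05,yaws=[-.23]))
E
```

```text
t 36.4 TCP bay [ -2.7   1.8 156. ] tilt deg 20.0 yaw 0.25
tip [ 31.3   0.9 103.2] tail [-62.7   0.5 137.4] origin [-15.7   0.7 120.3] force bay [-0.8 -0.4 -0.6] grip 0.126
0.97 [365.1, 263.5] (array([ 0.57233438, -0.12078995,  1.01780176]), np.float64(0.14741152415430409))
0.76 [280.2, 239.7] (array([ 0.53258008, -0.06379345, -0.13150604]), np.float64(0.3908825894200666))
```

Request:
arm_command(plan=[[-0.07, 0.72, 1.95, 0, 0, 0], [0, 0.71, 1.95, 0, 0, 0], [0, 0.71, 1.95, 0, 0, 0], [0, 0.71, 1.95, 0, 0, 0], [0, 0.2, 0.56, 0, 0, 0], [0, 0.2, 0.56, 0, 0, 0], [0, 0, 0, 0, 0, 0]])

```text
t: 37.25
tcp_pos: [0.5755, -0.0389, 0.1142]
tcp_rot: [[0.227, 0.916, -0.331], [0.974, -0.213, 0.077], [0.0, -0.339, -0.941]]
force: [0.5, -0.0, -0.8]
grip_width: 0.128
finger_force: 25.0
```

```bash
python3 bay.py 1 38 -1
```

```text
t 37.25 TCP bay [-2.4  1.2 64.2] tilt deg 19.8 yaw 0.16
tip [31.8  0.3 11.5] tail [-62.3   0.   45.5] origin [-15.3   0.2  28.5] force bay [ 0.5  0.1 -0.8] grip 0.128
```

Request:
arm_command(plan=[[0, 0.13, 0.36, 0, 0, 0], [0, 0, 0, 0, 0, 0], [0, 0, 0, 0, 0, 0]])

```text
t: 37.55
tcp_pos: [0.5756, -0.039, 0.11]
tcp_rot: [[0.227, 0.916, -0.331], [0.974, -0.213, 0.077], [0.0, -0.34, -0.94]]
force: [0.3, -0.4, -0.5]
grip_width: 0.128
finger_force: 25.0
```

```bash
python3 bay.py 1 38 -1
```

```text
t 37.55 TCP bay [-2.2  1.1 60. ] tilt deg 19.9 yaw 0.14
tip [31.9  0.2  7.2] tail [-62.1  -0.   41.2] origin [-15.1   0.1  24.2] force bay [ 0.4 -0.3 -0.5] grip 0.128
```

Request:
arm_command(plan=[[0, 0.1, 0.28, 0, 0, 0], [0, 0.1, 0.28, 0, 0, 0], [0, 0, 0, 0, 0, 0], [0, 0, 0, 0, 0, 0]])

```text
t: 37.95
tcp_pos: [0.5752, -0.0389, 0.1033]
tcp_rot: [[0.227, 0.915, -0.333], [0.974, -0.213, 0.077], [-0.0, -0.341, -0.94]]
force: [-0.4, -1.3, -2.2]
grip_width: 0.125
finger_force: 25.0
```

```bash
python3 bay.py 1 38 -1
```

```text
t 37.95 TCP bay [-2.7  1.1 53.3] tilt deg 20.0 yaw 0.14
tip [31.4  0.2  0.5] tail [-62.6  -0.   34.7] origin [-15.6   0.1  17.6] force bay [-0.  -1.4 -2.2] grip 0.125
```

Request:
arm_command(plan=[[0, 0.03, 0.09, 0, 0, 0], [0, 0, 0, 0, 0, 0], [0, 0, 0, 0, 0, 0]])

```text
t: 38.25
tcp_pos: [0.5753, -0.0389, 0.1027]
tcp_rot: [[0.227, 0.916, -0.332], [0.974, -0.213, 0.077], [-0.0, -0.341, -0.94]]
force: [-0.5, 0.1, -0.1]
grip_width: 0.13
finger_force: 25.0
```

```bash
python3 bay.py 1 38 -1
```

```text
t 38.25 TCP bay [-2.5  1.1 52.7] tilt deg 19.9 yaw 0.14
tip [31.6  0.2 -0. ] tail [-62.5  -0.   34.1] origin [-15.4   0.1  17. ] force bay [-0.5  0.  -0.1] grip 0.13
```

Request:
arm_command(plan=[[0, -0.02, -0.05, 0, 0, 0], [0, 0.28, -0.1, 0, 0, 0], [0, 0.28, -0.1, 0, 0, 0], [0, 0.28, -0.1, 0, 0, 0], [0, 0.28, -0.1, 0, 0, 0], [0, 0, 0, 0, 0, 0], [0, 0, 0, 0, 0, 0]])

```text
t: 38.95
tcp_pos: [0.5869, -0.0416, 0.1029]
tcp_rot: [[0.227, 0.915, -0.332], [0.974, -0.213, 0.077], [-0.0, -0.341, -0.94]]
force: [-0.9, -0.1, 0.0]
grip_width: 0.125
finger_force: 25.0
```

```bash
python3 bay.py 1 38 -1
```

```text
t 38.95 TCP bay [ 9.4  1.1 52.9] tilt deg 19.9 yaw 0.14
tip [43.4  0.2  0.2] tail [-50.6  -0.   34.3] origin [-3.6  0.1 17.2] force bay [-0.8 -0.3  0. ] grip 0.125
```

Request:
arm_command(plan=[[0, 0.19, -0.07, 0, 0, 0], [0, 0.19, -0.07, 0, 0, 0], [0, 0.1, -0.03, 0, 0, 0], [0, 0, 0, 0, 0, 0], [0, 0, 0, 0, 0, 0]])

```text
t: 39.45
tcp_pos: [0.5918, -0.0428, 0.103]
tcp_rot: [[0.227, 0.916, -0.332], [0.974, -0.213, 0.077], [-0.0, -0.341, -0.94]]
force: [0.1, -0.6, -0.9]
grip_width: 0.126
finger_force: 25.0
```

```bash
python3 bay.py 1 38 -1
```

```text
t 39.45 TCP bay [14.4  1.2 53. ] tilt deg 19.9 yaw 0.14
tip [48.5  0.3  0.2] tail [-45.5   0.   34.3] origin [ 1.5  0.2 17.3] force bay [ 0.3 -0.5 -0.9] grip 0.126
```

Request:
arm_command(plan=[[0, 0.12, -0.04, 0, 0, 0], [0, -0.21, 0.3, -0.058, 0, 0], [0, -0.21, 0.3, -0.058, 0, 0], [0, -0.21, 0.3, -0.058, 0, 0], [0, -0.21, 0.3, -0.058, 0, 0], [0, -0.21, 0.3, -0.058, 0, 0], [0, 0, 0, 0, 0, 0], [0, 0, 0, 0, 0, 0]])

```text
t: 40.25
tcp_pos: [0.5795, -0.04, 0.0913]
tcp_rot: [[0.227, 0.972, -0.058], [0.974, -0.227, 0.013], [-0.0, -0.059, -0.998]]
force: [-1.2, -1.0, -2.1]
grip_width: 0.125
finger_force: 25.0
```

```bash
python3 bay.py 1 38 -1
```

```text
t 40.25 TCP bay [ 1.8  1.1 41.3] tilt deg 3.4 yaw 0.15
tip [49.4  0.2  0.4] tail [-50.4  -0.1   6.3] origin [-0.5  0.1  3.4] force bay [-0.9 -1.2 -2.1] grip 0.125
```

Request:
arm_command(plan=[[0, -0.1, 0.15, -0.029, 0, 0], [0, -0.1, 0.15, -0.029, 0, 0], [0, 0, 0, 0, 0, 0], [0, 0, 0, 0, 0, 0]])

```text
t: 40.65
tcp_pos: [0.5782, -0.0397, 0.0882]
tcp_rot: [[0.227, 0.974, -0.001], [0.974, -0.227, 0.0], [-0.0, -0.001, -1.0]]
force: [-0.7, -1.6, 0.4]
grip_width: 0.125
finger_force: 25.0
```

```bash
python3 bay.py 1 38 -1
```

```text
t 40.65 TCP bay [ 0.4  1.  38.2] tilt deg 0.0 yaw 0.14
tip [50.4  0.2  0.2] tail [-49.6  -0.1   0.2] origin [0.4 0.  0.2] force bay [-0.3 -1.7  0.4] grip 0.125
```

Request:
arm_command(plan=[[0, 0, 0.12, 0, 0, 0], [0, 0, 0, 0, 0, 0], [0, 0, 0, 0, 0, 0]])

```text
t: 40.95
tcp_pos: [0.5783, -0.0397, 0.0881]
tcp_rot: [[0.227, 0.974, -0.001], [0.974, -0.227, -0.0], [-0.0, -0.001, -1.0]]
force: [-5.5, -1.5, 9.9]
grip_width: 0.127
finger_force: 25.0
```

Request:
arm_command(plan=[[0, 0, 0, 0, 0, 0], [0, 0, 0, 0, 0, 0], [0, 0, 0, 0, 0, 0], [0, 0, 0, 0, 0, 0], [0, 0, -2, 0, 0, 0], [0, 0, -5, 0, 0, 0], [0, 0, -5, 0, 0, 0], [0, 0, -4, 0, 0, 0]], fingers=-0.1)

```text
t: 41.75
tcp_pos: [0.578, -0.0395, 0.2498]
tcp_rot: [[0.227, 0.974, 0.002], [0.974, -0.227, -0.0], [0.0, 0.002, -1.0]]
force: [0.6, -0.1, 0.2]
grip_width: 0.453
finger_force: 0.0
```

Request:
arm_command(plan=[[3.84, -2.37, 0, 0, 0, 0], [3.84, -2.37, 0, 0, 0, 0], [3.84, -2.37, 0, 0, 0, 0], [3.84, -2.37, 0, 0, 0, 0], [3.84, -2.37, 0, 0, 0, 0], [3.84, -2.37, 0, 0, 0, 0], [3.84, -2.37, 0, 0, 0, 0], [3.84, -2.37, 0, 0, 0, 0]], fingers=0.7)

```text
t: 42.55
tcp_pos: [0.4618, 0.3044, 0.2468]
tcp_rot: [[0.227, 0.974, 0.0], [0.974, -0.227, 0.0], [0.0, 0.0, -1.0]]
force: [1.3, 0.5, -0.7]
grip_width: 0.852
finger_force: 0.0
```

Request:
arm_command(plan=[[0, 0, 0, 0, 0, -0.143], [0, 0, 0, 0, 0, -0.143], [0, 0, 0, 0, 0, -0.143], [0, 0, 0, 0, 0, -0.143], [0, 0, 0, 0, 0, -0.143], [0, 0, 0, 0, 0, -0.143], [0, 0, 0, 0, 0, -0.143], [0, 0, 0, 0, 0, -0.143]])

```text
t: 43.35
tcp_pos: [0.4627, 0.3028, 0.2466]
tcp_rot: [[-0.796, 0.605, -0.0], [0.605, 0.796, -0.0], [0.0, -0.0, -1.0]]
force: [-0.9, -0.3, -0.3]
grip_width: 0.848
finger_force: 0.0
```

Request:
arm_command(plan=[[0, 0, 0, 0, 0, -0.143], [0, 0, 0, 0, 0, -0.143], [0, 0, 0, 0, 0, 0], [0, 0, 0, 0, 0, 0]])

```text
t: 43.75
tcp_pos: [0.4627, 0.3028, 0.2466]
tcp_rot: [[-0.931, 0.365, -0.0], [0.365, 0.931, -0.0], [0.0, -0.0, -1.0]]
force: [0.7, -0.1, -0.3]
grip_width: 0.847
finger_force: 0.0
```

```bash
python3 one.py 1.2; python3 cars.py
```

```text
43.75 [0.4627 0.3028 0.2466] J6 -40.684433865219184
[0.4187 0.3165 1.2011] 0.977 0.6
delta tool (hover) (array([ 4.6 , -0.33,  0.01]), array([-0.   , -0.   , -0.003])) down 0.2086335495664375
43.85 [0.4628 0.3028 0.2467] yaw 1.197606613517963 J6 -40.735526794382984 J1 27.882367752201905
wrist 0.8 [281. 148.] [0.419  0.3168 1.204 ] 0.979 flip 0.887
wrist 0.65 [186. 345.] [0.6848 0.0501 2.4943] 0.466 flip 0.458
top 0.91 [310. 176.] [ 0.5697 -0.0983  6.0671] 0.911 flip 0.888
top 0.91 [284. 170.] [ 0.5823 -0.0368  6.0481] 0.908 flip 0.888
top 0.69 [160. 245.] [0.402  0.2902 2.1708] 0.356 flip 0.352
```

Request:
arm_command(plan=[[2.3, -0.17, 0, 0, 0, 0], [2.3, -0.16, 4, 0, 0, 0], [0, 0, 5, 0, 0, 0], [0, 0, 5, 0, 0, 0], [0, 0, 4, 0, 0, 0], [0, 0, 2, 0, 0, 0], [0, 0, 0.9, 0, 0, 0], [0, 0, 0, 0, 0, 0]])

```text
t: 44.85
tcp_pos: [0.418, 0.3159, 0.0368]
tcp_rot: [[-0.932, 0.362, -0.002], [0.362, 0.932, -0.001], [0.001, -0.002, -1.0]]
force: [0.3, -0.4, 0.5]
grip_width: 0.853
finger_force: 0.0
```

Request:
arm_command(plan=[[0, 0, 0, 0, 0, 0], [0, 0, 0, 0, 0, 0], [0, 0, 0, 0, 0, 0], [0, 0, 0, 0, 0, 0], [0, 0, 0, 0, 0, 0], [0, 0, 0, 0, 0, 0], [0, 0, 0, 0, 0, 0], [0, 0, 0, 0, 0, 0]], fingers=-1)

```text
t: 45.65
tcp_pos: [0.4187, 0.3163, 0.0377]
tcp_rot: [[-0.932, 0.361, -0.0], [0.361, 0.932, -0.0], [0.0, -0.0, -1.0]]
force: [-0.5, -0.2, -0.6]
grip_width: 0.212
finger_force: 0.0
```

Request:
arm_command(plan=[[0, 0, 0, 0, 0, 0], [0, 0, 0, 0, 0, 0], [0, 0, 0, 0, 0, 0], [0, 0, 0, 0, 0, 0]])

```text
t: 46.05
tcp_pos: [0.4187, 0.3163, 0.0377]
tcp_rot: [[-0.932, 0.361, -0.0], [0.361, 0.932, -0.0], [0.0, -0.0, -1.0]]
force: [0.0, -0.1, -1.0]
grip_width: 0.123
finger_force: 25.0
```

Request:
arm_command(plan=[[0, 0, -2, 0, 0, 0], [0, 0, -5, 0, 0, 0], [0, 0, -5, 0, 0, 0], [0, 0, -5, 0, 0, 0], [0, 0, 0, 0, 0, 0], [0, 0, 0, 0, 0, 0]])

```text
t: 46.65
tcp_pos: [0.4196, 0.3168, 0.2094]
tcp_rot: [[-0.932, 0.361, 0.003], [0.361, 0.932, 0.002], [-0.002, 0.003, -1.0]]
force: [0.1, -0.5, -2.0]
grip_width: 0.125
finger_force: 25.0
```

```bash
python3 edges.py; python3 - <<'E'
from h import *
a=-.2315;C=np.array([.5844,-.0114]);c,s=np.cos(a),np.sin(a)
b=C+.03*np.array([-s,c]); t=b+np.array([c,s])*-.002+np.array([-s,c])*.001
print(b,t,to([t[0],t[1],.2095],tool(a)),env.read_state()["tcp_pos"])
E
```

```text
L (205.5, 22) plateR (341.5, 23) tongueR (361.5, 24)
tongueR [112 112 112 112 112 112 112 112 112 112 112 112 112 113 116 126 148 173
 189 193 193 192 192 192 192 193 194 194 194 194 194 194 194 193 192]
L [189 190 191 192 192 192 192 192 190 189 188 188 188 185 174 153 132 120
 116 115 116 116 117 116 116 116 116 117 117 116 116 117 117 117 117]
rows [189 190 190 191 191 192 192 192 190 180 156 121  94  91 103 113 117 118
 118 118 118 118 117 117]
tongue low [112 112 112 111 111 111 112 112 112 112 111 111 115 127 149 172 187 192
 193 193 192 187 174 147 106  64  35  25  23  22  22  24  24  23  23]
[0.59128313 0.0177997 ] [0.58956592 0.0192319 ] (array([-26.68, -21.51,  -0.22]), array([-0.   ,  0.   ,  1.433])) [0.41853822 0.31617598 0.20725355]
```

Request:
arm_command(plan=[[-3.34, -2.69, -0.03, 0, 0, 0], [-3.34, -2.69, -0.03, 0, 0, 0], [-3.34, -2.69, -0.03, 0, 0, 0], [-3.34, -2.69, -0.03, 0, 0, 0], [-3.34, -2.69, -0.03, 0, 0, 0], [-3.34, -2.69, -0.03, 0, 0, 0], [-3.34, -2.69, -0.02, 0, 0, 0], [-3.34, -2.69, -0.02, 0, 0, 0]])

```text
t: 47.5
tcp_pos: [0.5892, 0.0174, 0.2067]
tcp_rot: [[-0.932, 0.362, -0.005], [0.362, 0.932, 0.0], [0.005, -0.001, -1.0]]
force: [1.4, 1.2, -0.4]
grip_width: 0.129
finger_force: 25.0
```

Request:
arm_command(plan=[[0, 0, 0, 0, 0, 0.143], [0, 0, 0, 0, 0, 0.143], [0, 0, 0, 0, 0, 0.143], [0, 0, 0, 0, 0, 0.143], [0, 0, 0, 0, 0, 0.143], [0, 0, 0, 0, 0, 0.143], [0, 0, 0, 0, 0, 0.143], [0, 0, 0, 0, 0, 0.143]])

```text
t: 48.3
tcp_pos: [0.5884, 0.0191, 0.2066]
tcp_rot: [[-0.051, 0.999, -0.005], [0.999, 0.051, 0.0], [0.001, -0.005, -1.0]]
force: [1.3, 0.4, -1.0]
grip_width: 0.126
finger_force: 25.0
```

Request:
arm_command(plan=[[0, 0, 0, 0, 0, 0.143], [0, 0, 0, 0, 0, 0.146], [0, 0, 0, 0, 0, 0], [0, 0, 0, 0.1163, 0, 0], [0, 0, 0, 0.1163, 0, 0], [0, 0, 0, 0.1164, 0, 0], [0, 0, 0, 0, 0, 0], [0, 0, 0, 0, 0, 0]])

```text
t: 49.1
tcp_pos: [0.5897, 0.0189, 0.2071]
tcp_rot: [[0.228, 0.914, -0.335], [0.974, -0.214, 0.078], [0.0, -0.344, -0.939]]
force: [0.2, 0.6, -0.7]
grip_width: 0.13
finger_force: 25.0
```

```bash
python3 bay.py 2 38 0
```

```text
t 49.1 TCP bay [ -1.8   0.7 157.1] tilt deg 20.1 yaw 0.1
tip [ 32.1   0.8 104.2] tail [-61.8   0.6 138.6] origin [-14.9   0.7 121.4] force bay [ 0.1  0.7 -0.7] grip 0.13
```

Down to w≈1: 103 mm in stages, lateral −0.7 mm.

Request:
arm_command(plan=[[-0.06, 0.72, 1.95, 0, 0, 0], [0, 0.72, 1.95, 0, 0, 0], [0, 0.71, 1.95, 0, 0, 0], [0, 0.71, 1.95, 0, 0, 0], [0, 0.24, 0.66, 0, 0, 0], [0, 0.2, 0.56, 0, 0, 0], [0, 0, 0, 0, 0, 0], [0, 0, 0, 0, 0, 0]])

```text
t: 49.9
tcp_pos: [0.5907, 0.0184, 0.1154]
tcp_rot: [[0.23, 0.915, -0.33], [0.973, -0.216, 0.078], [0.0, -0.34, -0.941]]
force: [0.3, -0.4, -0.3]
grip_width: 0.127
finger_force: 25.0
```

Request:
arm_command(plan=[[0, 0.1, 0.28, 0, 0, 0], [0, 0.07, 0.19, 0, 0, 0], [0, 0.07, 0.19, 0, 0, 0], [0, 0, 0, 0, 0, 0], [0, 0, 0, 0, 0, 0]])

```text
t: 50.4
tcp_pos: [0.59, 0.0184, 0.1067]
tcp_rot: [[0.23, 0.914, -0.333], [0.973, -0.216, 0.079], [-0.0, -0.342, -0.94]]
force: [-0.2, 0.0, -0.5]
grip_width: 0.127
finger_force: 25.0
```

```bash
python3 bay.py 2 38 0
```

```text
t 50.4 TCP bay [-1.4  0.3 56.7] tilt deg 20.0 yaw -0.03
tip [32.6  0.3  3.9] tail [-61.4   0.4  38.1] origin [-14.4   0.3  21. ] force bay [-0.2  0.  -0.5] grip 0.127
```

Request:
arm_command(plan=[[0, 0.06, 0.18, 0, 0, 0], [0, 0.06, 0.16, 0, 0, 0], [0, 0, 0, 0, 0, 0], [0, 0.28, -0.1, 0, 0, 0], [0, 0.28, -0.1, 0, 0, 0], [0, 0.28, -0.1, 0, 0, 0], [0, 0, 0, 0, 0, 0], [0, 0, 0, 0, 0, 0]])

```text
t: 51.2
tcp_pos: [0.5988, 0.0164, 0.1031]
tcp_rot: [[0.23, 0.915, -0.333], [0.973, -0.216, 0.079], [-0.0, -0.342, -0.94]]
force: [-0.6, -0.5, -1.3]
grip_width: 0.127
finger_force: 25.0
```

```bash
python3 bay.py 2 38 0
```

```text
t 51.2 TCP bay [ 7.7  0.3 53.1] tilt deg 20.0 yaw -0.03
tip [41.7  0.3  0.3] tail [-52.3   0.4  34.5] origin [-5.3  0.3 17.4] force bay [-0.5 -0.7 -1.3] grip 0.127
```

Request:
arm_command(plan=[[0, 0.28, -0.1, 0, 0, 0], [0, 0.19, -0.07, 0, 0, 0], [0, 0.19, -0.07, 0, 0, 0], [0, 0, 0, 0, 0, 0], [0, 0, 0, 0, 0, 0]])

```text
t: 51.7
tcp_pos: [0.6053, 0.0147, 0.1031]
tcp_rot: [[0.23, 0.914, -0.333], [0.973, -0.216, 0.079], [-0.0, -0.343, -0.939]]
force: [-2.3, -1.7, -0.1]
grip_width: 0.124
finger_force: 25.0
```

```bash
python3 bay.py 2 38 0
```

```text
t 51.7 TCP bay [14.4  0.2 53.1] tilt deg 20.0 yaw -0.04
tip [48.3  0.2  0.3] tail [-45.6   0.2  34.5] origin [ 1.4  0.2 17.4] force bay [-1.9 -2.2 -0.1] grip 0.124
```

Request:
arm_command(plan=[[0, 0.1, -0.04, 0, 0, 0], [0, -0.21, 0.3, -0.058, 0, 0], [0, -0.21, 0.3, -0.058, 0, 0], [0, -0.21, 0.3, -0.058, 0, 0], [0, -0.21, 0.3, -0.058, 0, 0], [0, -0.21, 0.3, -0.058, 0, 0], [0, 0, 0, 0, 0, 0], [0, 0, 0, 0, 0, 0]])

```text
t: 52.5
tcp_pos: [0.5933, 0.0178, 0.0916]
tcp_rot: [[0.23, 0.972, -0.058], [0.973, -0.229, 0.014], [0.0, -0.06, -0.998]]
force: [-0.9, -1.0, -1.0]
grip_width: 0.126
finger_force: 25.0
```

```bash
python3 bay.py 2 38 0
```

```text
t 52.5 TCP bay [ 2.   0.5 41.6] tilt deg 3.4 yaw -0.02
tip [49.6  0.5  0.7] tail [-50.2   0.5   6.6] origin [-0.3  0.5  3.7] force bay [-0.6 -1.2 -1. ] grip 0.126
```

Request:
arm_command(plan=[[0, -0.1, 0.15, -0.029, 0, 0], [0, -0.1, 0.15, -0.029, 0, 0], [0, 0, 0.12, 0, 0, 0], [0, 0, 0, 0, 0, 0], [0, 0, 0, 0, 0, 0]])

```text
t: 53.0
tcp_pos: [0.5918, 0.0181, 0.0877]
tcp_rot: [[0.23, 0.973, -0.002], [0.973, -0.23, 0.001], [0.0, -0.002, -1.0]]
force: [-5.9, 0.4, 6.0]
grip_width: 0.127
finger_force: 25.0
```

```bash
python3 bay.py 2 38 0
```

```text
t 53.0 TCP bay [ 0.5  0.5 37.7] tilt deg 0.1 yaw -0.04
tip [50.4  0.4 -0.4] tail [-49.6   0.5  -0.2] origin [ 0.4  0.5 -0.3] force bay [-5.8 -0.9  6. ] grip 0.127
```

Request:
arm_command(plan=[[0, 0, 0, 0, 0, 0], [0, 0, 0, 0, 0, 0], [0, 0, 0, 0, 0, 0], [0, 0, 0, 0, 0, 0], [0, 0, -2, 0, 0, 0], [0, 0, -5, 0, 0, 0], [0, 0, -5, 0, 0, 0], [0, 0, -5, 0, 0, 0]], fingers=-0.1)

```text
t: 53.8
tcp_pos: [0.591, 0.0181, 0.2586]
tcp_rot: [[0.23, 0.973, -0.002], [0.973, -0.23, 0.0], [-0.0, -0.002, -1.0]]
force: [1.8, 0.1, 0.5]
grip_width: 0.452
finger_force: 0.0
```

Request:
arm_command(plan=[[-3.2, -2.6, -1.2, 0, 0, 0], [-3.2, -2.6, -1.2, 0, 0, 0], [-3.2, -2.6, 0, 0, 0, 0], [-3.2, -2.6, 0, 0, 0, 0], [0, 0, 0, 0, 0, 0], [0, 0, 0, 0, 0, 0]])

```text
t: 54.4
tcp_pos: [0.4607, -0.083, 0.2815]
tcp_rot: [[0.232, 0.973, 0.0], [0.973, -0.232, 0.0], [0.0, 0.0, -1.0]]
force: [-0.7, -0.6, -0.1]
grip_width: 0.45
finger_force: 0.0
```

```bash
cat > seat.py <<'E'
from h import *
import sys
a=float(sys.argv[1]); C=np.array([.5844,-.0114])
s=env.read_state(); print(s["t"],np.round(s["tcp_pos"],4),np.round(s["tcp_rot"],2).tolist())
w=vision.camera("wrist"); p=vision.camera("top"); cv2.imwrite("pics/seat_w.png",w["img"]); cv2.imwrite("pics/seat_t.png",p["img"])
Bm=np.array([[np.cos(a),np.sin(a)],[-np.sin(a),np.cos(a)]])
for n,q in (("wrist",w),("top",p)):
    for r in models.silhouettes("carrier0",q):
        x,f=fit_carrier(q,r["pixels"],r["centre"],z=.05,yaws=[a]); b=Bm@(x[:2]-C)*1000
        print(n,round(r["p"],2),np.round(r["centre"]),"bay frame",np.round(b,1),"dyaw",round(np.rad2deg(x[2]-a),1),"iou",round(f,3), "best z0" if f<.8 else "")
t=models.silhouettes("turntable",w)[0]; print([fit_table(w,t["pixels"],[*C,a],l) for l in(0,9)])
E
python3 seat.py -.2315
```

```text
54.4 [ 0.4607 -0.083   0.2815] [[0.23, 0.97, 0.0], [0.97, -0.23, 0.0], [0.0, 0.0, -1.0]]
wrist 0.76 [364. 133.] bay frame [  1.8 -28.1] dyaw -0.2 iou 0.902 
wrist 0.61 [362. 177.] bay frame [  1.8 -87.5] dyaw -1.0 iou 0.909 
wrist 0.56 [371.  76.] bay frame [ 2.3 32.7] dyaw 0.4 iou 0.887 
top 0.89 [262. 168.] bay frame [-1.9 34.2] dyaw -0.0 iou 0.888 
[(array([ 0.58463569, -0.01147372, -0.23973078]), np.float64(0.7553545978747591)), (array([ 0.58444092, -0.01152634, -0.24819319]), np.float64(0.754356826512117))]
```

Request:
arm_command(plan=[[-1.5, -0.92, 0, 0, 0, 0], [0, 0, 0, 0, 0, -0.147], [0, 0, 0, 0, 0, -0.147], [0, 0, 0, 0, 0, -0.147], [0, 0, 0, 0, 0, -0.147], [0, 0, 0, 0, 0, -0.147], [0, 0, 0, 0, 0, -0.147], [0, 0, 0, 0, 0, -0.147]], fingers=0.1)

```text
t: 55.45
tcp_pos: [0.4489, -0.0945, 0.2809]
tcp_rot: [[-0.72, 0.694, -0.002], [0.694, 0.72, 0.0], [0.001, -0.001, -1.0]]
force: [0.5, 0.4, 0.1]
grip_width: 0.552
finger_force: 0.0
```

Request:
arm_command(plan=[[0, 0, 0, 0, 0, -0.147], [0, 0, 0, 0, 0, -0.147], [0, 0, 0, 0, 0, -0.147], [0, 0, 0, 0, 0, -0.147], [0, 0, 0, 0, 0, -0.147], [0, 0, 0, 0, 0, -0.147], [0, 0, 0, 0, 0, -0.147], [0, 0, 0, 0, 0, -0.147]])

```text
t: 56.25
tcp_pos: [0.4489, -0.0945, 0.2809]
tcp_rot: [[-0.917, -0.398, -0.002], [-0.398, 0.917, 0.0], [0.001, 0.001, -1.0]]
force: [0.5, 0.3, 1.4]
grip_width: 0.55
finger_force: 0.0
```

Request:
arm_command(plan=[[0, 0, 0, 0, 0, -0.147], [0, 0, 4.5, 0, 0, 0], [0, 0, 4.5, 0, 0, 0], [0, 0, 4, 0, 0, 0], [0, 0, 0, 0, 0, 0], [0, 0, 0, 0, 0, 0]])

```text
t: 56.85
tcp_pos: [0.4483, -0.0945, 0.1514]
tcp_rot: [[-0.853, -0.523, -0.003], [-0.523, 0.853, 0.001], [0.002, 0.002, -1.0]]
force: [0.6, -0.2, 1.1]
grip_width: 0.547
finger_force: 0.0
```

```bash
cat > knob.py <<'E'
from h import *
s=env.read_state(); w=vision.camera("wrist"); Rr=np.array(s["tcp_rot"]); C=np.array([.5845,-.0115])
print(s["t"],np.round(s["tcp_pos"],4),"yaw",np.rad2deg(np.arctan2(Rr[1,1],Rr[0,1])),"J6",s["joint_pos"][5],np.round(s["force"],1),s["grip_width"])
for r in models.silhouettes("plunger_knob",w)[:2]:
    if r["p"]<.3: continue
    # fit knob cylinder in x,y for lift 0 / 9
    for l in (0,9,15):
        o=ray(w,r["centre"],.081+l/1000)[:2]; px=r["pixels"].astype(float)
        f=lambda v:-iou(mask(w,[cyl(0,0,15,68+l,94+l)+[v[0],v[1],0],cyl(0,0,11,50,68+l)+[v[0],v[1],0]],2),px)
        m=minimize(f,o,method="Nelder-Mead",options=dict(initial_simplex=[o,o+[.004,0],o+[0,.004]],maxfev=60)); d=m.x-C
        print(round(r["p"],2),"lift",l,np.round(m.x,4),"r,ang",round(np.hypot(*d)*1000,1),round(np.rad2deg(np.arctan2(d[1],d[0]))%360,2),"iou",round(-m.fun,3),"tool delta cm",np.round(Rr.T@(np.r_[m.x,s["tcp_pos"][2]]-s["tcp_pos"])*100,2))
E
python3 knob.py
```

```text
56.85 [ 0.4483 -0.0945  0.1514] yaw 121.51233069023189 J6 -139.83334906568572 [ 0.6 -0.2  1.1] 0.5473667043846201
```

Request:
arm_command(plan=[[0, 0, 3, 0, 0, 0], [0, 0, 2, 0, 0, 0], [0, 0, 1.3, 0, 0, 0], [0, 0, 0, 0, 0, 0], [0, 0, 0, 0, 0, 0]])

```text
t: 57.45
tcp_pos: [0.4493, -0.0953, 0.0897]
tcp_rot: [[-0.853, -0.522, 0.001], [-0.522, 0.853, -0.0], [-0.001, -0.001, -1.0]]
force: [-0.1, 0.6, 0.5]
grip_width: 0.55
finger_force: 0.0
```

Request:
arm_command(plan=[[0, 0, 0, 0, 0, 0], [0, 0, 0, 0, 0, 0], [0, 0, 0, 0, 0, 0], [0, 0, 0, 0, 0, 0], [0, 0, 0, 0, 0, 0], [0, 0, 0, 0, 0, 0], [0, 0, 0, 0, 0, 0]], fingers=-1, force=30)

```text
t: 58.15
tcp_pos: [0.4487, -0.0952, 0.0888]
tcp_rot: [[-0.853, -0.522, 0.0], [-0.522, 0.853, -0.0], [0.0, -0.0, -1.0]]
force: [-0.3, 0.6, 5.2]
grip_width: 0.314
finger_force: 30.0
```

```bash
python3 knob.py
```

```text
58.15 [ 0.4487 -0.0952  0.0888] yaw 121.46770193984771 J6 -139.83979830752585 [-0.3  0.6  5.2] 0.31422816576724777
0.62 lift 0 [ 0.4491 -0.0968] r,ang 160.1 212.2 iou 0.879 tool delta cm [ 0.06 -0.16  0.  ]
0.62 lift 9 [ 0.4436 -0.0995] r,ang 166.1 211.99 iou 0.754 tool delta cm [ 0.66 -0.1   0.  ]
0.62 lift 15 [ 0.44   -0.1006] r,ang 169.8 211.65 iou 0.68 tool delta cm [ 1.03 -0.01  0.  ]
```

Request:
arm_command(plan=[[0, 0, -0.4, 0, 0, 0], [0, 0, -0.5, 0, 0, 0], [0, 0, -0.5, 0, 0, 0], [0, 0, -0.2, 0, 0, 0], [0, 0, 0, 0, 0, 0], [0, 0, 0, 0, 0, 0]])

```text
t: 58.85
tcp_pos: [0.4482, -0.0944, 0.1035]
tcp_rot: [[-0.853, -0.522, -0.001], [-0.522, 0.853, 0.001], [0.0, 0.002, -1.0]]
force: [6.8, 3.5, -7.8]
grip_width: 0.316
finger_force: 30.0
```

```bash
python3 knob.py
```

```text
58.85 [ 0.4482 -0.0944  0.1035] yaw 121.46595926635003 J6 -139.83393020830027 [ 6.8  3.5 -7.8] 0.31562558439203026
0.85 lift 0 [ 0.4557 -0.0919] r,ang 151.8 211.98 iou 0.921 tool delta cm [-0.77 -0.18 -0.  ]
0.85 lift 9 [ 0.4508 -0.0948] r,ang 157.5 211.91 iou 0.895 tool delta cm [-0.21 -0.16 -0.  ]
0.85 lift 15 [ 0.448  -0.0965] r,ang 160.8 211.9 iou 0.824 tool delta cm [ 0.12 -0.16 -0.  ]
```

Request:
arm_command(plan=[[-0.01, 0.626, 0, 0, 0, 0.0393], [-0.045, 1.25, 0, 0, 0, 0.0785], [-0.045, 1.25, 0, 0, 0, 0.0785], [-0.045, 1.25, 0, 0, 0, 0.0785], [-0.045, 1.25, 0, 0, 0, 0.0785], [-0.045, 1.25, 0, 0, 0, 0.0785], [-0.045, 1.25, 0, 0, 0, 0.0785], [-0.045, 1.25, 0, 0, 0, 0.0785]])

```text
t: 59.75
tcp_pos: [0.4244, -0.0056, 0.1036]
tcp_rot: [[-0.999, 0.043, -0.001], [0.043, 0.999, -0.001], [0.001, -0.001, -1.0]]
force: [5.8, -3.2, -8.1]
grip_width: 0.314
finger_force: 30.0
```

Request:
arm_command(plan=[[-0.045, 1.25, 0, 0, 0, 0.0785], [-0.045, 1.25, 0, 0, 0, 0.0785], [-0.045, 1.25, 0, 0, 0, 0.0785], [-0.045, 1.25, 0, 0, 0, 0.0785], [-0.045, 1.25, 0, 0, 0, 0.0785], [-0.045, 1.25, 0, 0, 0, 0.0785], [-0.045, 1.25, 0, 0, 0, 0.0785], [-0.045, 1.25, 0, 0, 0, 0.0785]])

```text
t: 60.55
tcp_pos: [0.4576, 0.0862, 0.1029]
tcp_rot: [[-0.783, 0.622, -0.003], [0.622, 0.783, -0.002], [0.001, -0.004, -1.0]]
force: [3.2, -6.0, -8.3]
grip_width: 0.316
finger_force: 30.0
```

```bash
python3 knob.py
```

```text
60.55 [0.4576 0.0862 0.1029] yaw 51.55702352402971 J6 -47.089621947586274 [ 3.2 -6.  -8.3] 0.31562589533837027
0.78 lift 0 [0.464  0.0818] r,ang 152.4 142.25 iou 0.917 tool delta cm [-0.78  0.05 -0.  ]
0.78 lift 9 [0.4596 0.0852] r,ang 158.0 142.24 iou 0.889 tool delta cm [-0.21  0.05 -0.  ]
0.78 lift 15 [0.4569 0.0876] r,ang 161.5 142.17 iou 0.815 tool delta cm [ 0.14  0.06 -0.  ]
0.37 lift 0 [0.4673 0.079 ] r,ang 148.1 142.35 iou 0.429 tool delta cm [-1.21  0.03 -0.  ]
0.37 lift 9 [0.4628 0.0826] r,ang 153.8 142.3 iou 0.491 tool delta cm [-0.63  0.03 -0.  ]
0.37 lift 15 [0.4598 0.0854] r,ang 157.9 142.16 iou 0.533 tool delta cm [-0.22  0.07 -0.  ]
```

Request:
arm_command(plan=[[-0.045, 1.25, 0, 0, 0, 0.0785], [-0.045, 1.25, 0, 0, 0, 0.0785], [-0.045, 1.25, 0, 0, 0, 0.0785], [-0.045, 1.25, 0, 0, 0, 0.0785], [-0.01, 0.626, 0, 0, 0, 0.0393], [0, 0, 0, 0, 0, 0], [0, 0, 0, 0, 0, 0], [0, 0, 0, 0, 0, 0]])

```text
t: 61.45
tcp_pos: [0.4992, 0.1235, 0.1035]
tcp_rot: [[-0.524, 0.852, -0.003], [0.852, 0.524, -0.001], [0.001, -0.003, -1.0]]
force: [0.6, -4.4, -9.0]
grip_width: 0.317
finger_force: 30.0
```

```bash
python3 - <<'E'
from h import *
s=env.read_state(); Rr=np.array(s["tcp_rot"]); C=np.array([.5845,-.0115]); p=np.array(s["tcp_pos"]); d=p[:2]-C
print(p,"yaw",np.rad2deg(np.arctan2(Rr[1,1],Rr[0,1])),"r",np.hypot(*d),"ang",np.rad2deg(np.arctan2(d[1],d[0])),"start ang 211.65",s["force"])
tang=np.array([-np.sin(np.deg2rad(121.65)),np.cos(np.deg2rad(121.65))]); 
tgt=C+.1595*np.array([np.cos(np.deg2rad(121.65)),np.sin(np.deg2rad(121.65))]); print("to target tool cm",to([*tgt,p[2]],Rr)[0])
E
```

```text
[0.49923772 0.12353403 0.10349029] yaw 31.573192878184596 r 0.15969923312746112 ang 122.2688602516004 start ang 211.65 [ 0.58645841 -4.37285435 -8.96181402]
to target tool cm [-0.02  0.17 -0.  ]
```

Request:
arm_command(plan=[[0, 0.17, 0, 0, 0, 0.01], [0, 0, 0, 0, 0, 0], [0, 0, 0.5, 0, 0, 0], [0, 0, 0, 0, 0, 0]])

```text
t: 61.85
tcp_pos: [0.5014, 0.1249, 0.0985]
tcp_rot: [[-0.514, 0.858, -0.001], [0.858, 0.514, -0.0], [0.0, -0.001, -1.0]]
force: [0.2, -4.7, -7.7]
grip_width: 0.315
finger_force: 30.0
```

Request:
arm_command(plan=[[0, 0, 0, 0, 0, 0], [0, 0, 0, 0, 0, 0], [0, 0, 0, 0, 0, 0], [0, 0, 0, 0, 0, 0]], fingers=-0.25)

```text
t: 62.25
tcp_pos: [0.5017, 0.1255, 0.0996]
tcp_rot: [[-0.514, 0.858, -0.001], [0.858, 0.514, 0.001], [0.001, -0.0, -1.0]]
force: [-4.4, -0.5, 1.1]
grip_width: 0.376
finger_force: 2.3
```

```bash
python3 knob.py
```

```text
62.25 [0.5017 0.1255 0.0996] yaw 30.951513561562454 J6 -22.63261969037996 [-4.4 -0.5  1.1] 0.376380096237384
0.71 lift 0 [0.5004 0.1249] r,ang 160.2 121.66 iou 0.895 tool delta cm [ 0.01 -0.14  0.  ]
0.71 lift 9 [0.4973 0.1295] r,ang 165.8 121.75 iou 0.774 tool delta cm [ 0.57 -0.17  0.  ]
0.71 lift 15 [0.4963 0.1336] r,ang 169.8 121.31 iou 0.702 tool delta cm [ 0.97 -0.05  0.  ]
```

Request:
arm_command(plan=[[0, -0.3, 0.6, 0, 0, 0], [0, -0.3, 0.5, 0, 0, 0], [0, 0, 0, 0, 0, 0], [0, 0, 0, 0, 0, 0]])

```text
t: 62.75
tcp_pos: [0.4965, 0.1221, 0.088]
tcp_rot: [[-0.514, 0.858, -0.001], [0.858, 0.514, 0.0], [0.001, -0.0, -1.0]]
force: [0.6, -0.1, 0.2]
grip_width: 0.372
finger_force: 0.0
```

```bash
python3 knob.py
```

```text
62.75 [0.4965 0.1221 0.088 ] yaw 30.924543220282544 J6 -22.887154460051583 [ 0.6 -0.1  0.2] 0.3724938521053272
0.86 lift 0 [0.499  0.1245] r,ang 160.7 122.16 iou 0.874 tool delta cm [ 0.08  0.33 -0.  ]
0.86 lift 9 [0.4952 0.1291] r,ang 166.6 122.41 iou 0.748 tool delta cm [0.67 0.25 0.  ]
0.86 lift 15 [0.494  0.1333] r,ang 170.7 122.01 iou 0.675 tool delta cm [1.09 0.36 0.  ]
```

Request:
arm_command(plan=[[0, 0.3, 0, 0, 0, 0], [0, 0.1, 0, 0, 0, 0], [0, 0, 0, 0, 0, 0], [0, 0, 0, 0, 0, 0]], fingers=0.1)

```text
t: 63.25
tcp_pos: [0.5, 0.1242, 0.0881]
tcp_rot: [[-0.514, 0.858, -0.001], [0.858, 0.514, 0.0], [0.001, -0.001, -1.0]]
force: [-0.5, 0.4, -0.4]
grip_width: 0.549
finger_force: 0.0
```

Request:
arm_command(plan=[[0, 0, -2, 0, 0, 0], [0, 0, -5, 0, 0, 0], [0, 0, -5, 0, 0, 0], [0, 0, -5, 0, 0, 0], [5, 0, -1.5, 0, 0, 0], [5, 0, 0, 0, 0, 0], [0, 0, 0, 0, 0, 0], [0, 0, 0, 0, 0, 0]])

```text
t: 64.05
tcp_pos: [0.4492, 0.2089, 0.2726]
tcp_rot: [[-0.517, 0.856, -0.001], [0.856, 0.517, 0.0], [0.0, -0.0, -1.0]]
force: [0.6, 0.5, -0.7]
grip_width: 0.55
finger_force: 0.0
```

```bash
python3 seat.py -1.802; python3 knob.py
```

```text
64.05 [0.4492 0.2089 0.2726] [[-0.52, 0.86, -0.0], [0.86, 0.52, 0.0], [0.0, -0.0, -1.0]]
wrist 0.96 [312. 360.] bay frame [-27.1  31.1] dyaw -10.1 iou 0.442 best z0
wrist 0.9 [266. 350.] bay frame [  6.5 -26.4] dyaw -1.2 iou 0.65 best z0
wrist 0.83 [244. 340.] bay frame [  5.5 -86.3] dyaw 27.8 iou 0.312 best z0
wrist 0.44 [284. 272.] bay frame [-75.1 -86.5] dyaw 45.2 iou 0.257 best z0
wrist 0.42 [290. 298.] bay frame [-87. -78.] dyaw -48.6 iou 0.368 best z0
top 0.89 [279. 157.] bay frame [-0.1 29.5] dyaw -0.2 iou 0.885 
top 0.74 [270. 177.] bay frame [ -0.3 -30.1] dyaw 2.2 iou 0.791 best z0
top 0.57 [262. 203.] bay frame [  0.3 -90.5] dyaw 1.9 iou 0.837 
[(array([ 0.577754  , -0.00528879, -1.8152212 ]), np.float64(0.2331251030958491)), (array([ 0.57715991, -0.00552198, -1.81489492]), np.float64(0.23239389486515086))]
64.3 [0.4502 0.207  0.2721] yaw 30.83503923858135 J6 -12.082506507584199 [ 0.9  0.9 -0.1] 0.5508900180072628
0.87 lift 0 [0.4991 0.1239] r,ang 160.1 122.24 iou 0.846 tool delta cm [-9.65 -0.06 -0.01]
0.87 lift 9 [0.4969 0.1285] r,ang 165.1 122.02 iou 0.755 tool delta cm [-9.14 -0.01 -0.01]
0.87 lift 15 [0.4952 0.1314] r,ang 168.5 121.98 iou 0.704 tool delta cm [-8.8  -0.   -0.01]
0.31 lift 0 [0.5168 0.1029] r,ang 132.9 120.62 iou 0.136 tool delta cm [-1.235e+01  3.900e-01 -1.000e-02]
0.31 lift 9 [0.5156 0.1082] r,ang 138.1 119.93 iou 0.152 tool delta cm [-1.184e+01  5.500e-01 -1.000e-02]
0.31 lift 15 [0.513  0.1112] r,ang 142.0 120.23 iou 0.164 tool delta cm [-1.145e+01  4.800e-01 -1.000e-02]
```

Request:
arm_command(plan=[[4, -2, -1, 0, 0, 0], [4, -2, 0, 0, 0, 0], [4, -2, 0, 0, 0, 0], [4, -2, 0, 0, 0, 0], [0, 0, 0, 0, 0, 0], [0, 0, 0, 0, 0, 0]])

```text
t: 65.0
tcp_pos: [0.2987, 0.3044, 0.2829]
tcp_rot: [[-0.516, 0.857, -0.0], [0.857, 0.516, 0.0], [0.0, -0.0, -1.0]]
force: [1.2, 0.1, 0.5]
grip_width: 0.551
finger_force: 0.0
```

```bash
python3 - <<'E'
from h import *
t=vision.camera("top")["img"]; s=vision.camera("side")["img"]
a=cv2.resize(t[100:280,120:420],(400,240)); b=cv2.resize(s[160:280,210:370],(800,600),interpolation=2)[:355]
o=np.zeros((600,800,3),np.uint8); o[:240,:400]=a; o[:240,400:]=cv2.resize(t[110:250,190:350],(400,240)); o[245:]=b
cv2.imwrite("pics/final.png",o)
E
```

```text
(no output)
```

View pics/final.png

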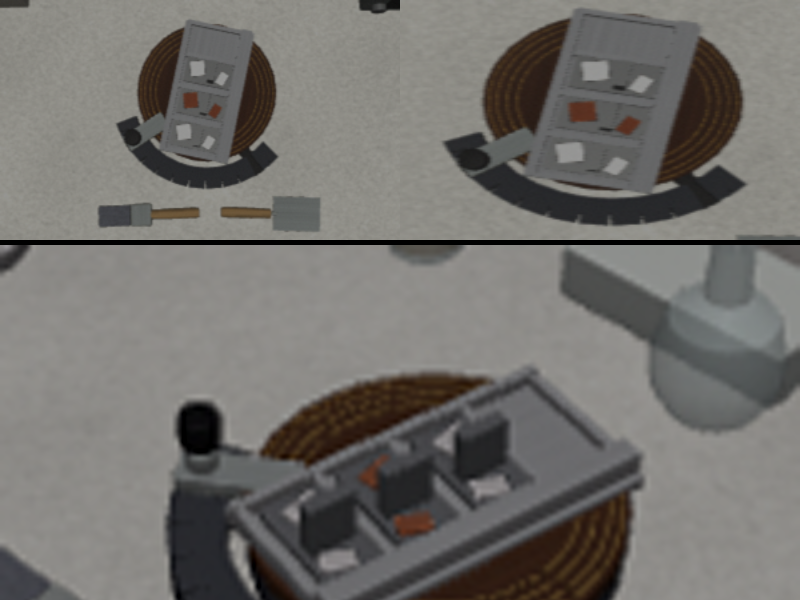

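The final view shows three carriers flat in bays 0–2 with their tongues under the lip on the right. The plunger is down at the lamp hole, and the brush and spatula are undisturbed.

```bash
python3 - <<'E'
from h import *
t=vision.camera("top"); print([(round(r["p"],2),np.round(r["centre"])) for r in models.silhouettes("carrier0",t)])
print(env.hand_in())
E
```

```text
[(0.83, array([266., 203.])), (0.61, array([274., 155.])), (0.48, array([278., 166.]))]
the job is handed in; nothing more can be done
None
```

I handed the job in: all three carriers found on the bench are seated in bays 0–2, and the table is at the lamp stop with the plunger home. The camera fits and the final picture both show this; hand-in gave no verdict.

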